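Make up two shaft kits on V-cradle carriers

ROBOT

A 7-joint arm with a two-finger parallel gripper is mounted at the origin on a cart in front of the work surface, level with it; the furniture and walls round the work are solid. World frame = base frame: x ahead of the robot, y to its left, z up, the work surface at z = 0. Lengths are in m, angles in degrees, forces in N, time in s.
With the tool pointing down it reaches from about 0.4 to 0.875 m from the base axis. Payload 19.3 kg.
Tool frame: the origin (TCP) lies between the finger pads; the fingertips stand env.finger_overhang ahead of it and the grasp point (between the pads) lies 8 mm behind it (env.finger_overhang is the distance from the TCP to the fingertips, in m); z points along the fingers, y is the line along which they close (so a half turn about z gives the same grasp; the last joint's range is limited). The gripper opens to 85 mm and grips with 20 to 120 N. Pads are 22 mm wide; open, the fingers measure 114 mm over their backs; the gripper's body (76 mm by 85 mm) begins 54 mm behind the grasp point. The pads swing forward as they close: fully open they stand 13 mm farther back than shut.
Start: joints at [63.071, 29.874, -2.08, 91.645, 1.215, 58.505, -6.463], TCP at [0.243, -0.576, 0.242] pointing down, gripper open.
Joint ranges: [-166.77, 166.77], [-17.47, 122.26], [-85.68, 81.53], [9.62, 139.38], [-72.42, 252.41], [9.2, 110.78], [-144.41, 144.41]. Speed limits (degrees/s): [108.29, 108.29, 136.94, 136.94, 172.46, 172.46, 172.46].

INTERFACE

Orientations are given as [roll, pitch, yaw] about the fixed x, y, z axes, in that order (R = Rz(yaw) Ry(pitch) Rx(roll)).
In Python, from station import env, eyes gives the robot as it stands.
- The arm moves only by the tool move_arm, never from a script. Its argument "deltas" is a list of rows, each an object of numbers: "dx", "dy", "dz": the shift along the tool's x, y, z in units of 40 mm (1.0 is 40 mm); "rx", "ry", "rz": the turn, a rotation vector about the tool's x, y, z in units of 6 degrees (1.0 is 6 degrees); "claw": the finger opening in mm, from 0 to 85.4. In form: [{"dx": .., "dy": .., "dz": .., "rx": .., "ry": .., "rz": .., "claw": ..}, ...]. A call has exactly 5 rows; each row shifts and turns the commanded pose from where the row before left it, along the tool's axes as they then stand; what a row does not reach is not made up. A row lasts 1/8 s, in which the tool goes at most 62.5 mm and 10.7 degrees, less where a joint would pass 70% of its speed; a pose out of reach is approached as far as the arm can. A call is refused whole if a number of a shift passes 1 or a number of a turn 1, either way. A call with a gripper value outside its range is refused whole. The fingers move at their own pace and stop on an object; the grip force is fixed at half the most. Time passes only in rows, so rows that do not move let the fingers close, or fill a call up. It gives the time, the measured TCP pose, the force, the opening and the grip force at its end, in the units of the state.
- env.sense(): the state, without advancing time (a new reading comes with each control period).
- eyes.snapshot(name): name is "scene" or "top" or "wrist"; returns the picture (400x640x3 uint8, red, green, blue); there is no depth.
- eyes.calibration(name): a dict with "K" (3x3 intrinsics, pixels), "R" (3x3) and "t" (3): a world point X has camera coordinates R X + t. Camera axes: x right, y down, z forward; pixel columns grow to the right and rows downward; lengths in m; the calibration is good to about 2 mm. A picture is of the moment at which its call begins: read the wrist's pose just before it. calibration takes no time and is no camera call; for the wrist camera it gives the pose at the moment of the call.
- env.job_done(): hands the job in; it is judged then, once.
The state is a dict: "clock": time; "joint_pos": joint angles; "qvel": joint speeds; "joint_torque": joint torques, N m; "tool_pos": TCP position; "tcp_rot": TCP orientation; "ft_force": force on the tool from outside, world axes, zero at the start; "ft_torque": the same for the moment, N m; "finger_gap": finger opening in m; "finger_force": force on a finger pad.
Only numpy, scipy, OpenCV 4.12 (cv2) and the standard library are available. Lean on these libraries where they do the work, as an engineer would, in place of code of your own. Each camera call takes 0.05 s, during which the arm holds its last target. There are 200 camera calls.

TASK

Make up the two shaft kits. Blue carrier: lay the thick steel shaft in both V-cradles, centred, set the bearing that fits it flat over the carrier's white post, and chock the shaft with the tall green chock. Red carrier: lay the thin brass rod in both V-cradles, centred, and chock it with the low yellow chock (this kit takes no bearing); each chock stands upright on the base in its pocket beside the bar with its nose over the bar (so the bar goes in first), and the small bearing, the tape and the phone stay where they are.

Things in the scene. Friction and masses are not known exactly. Their poses are not given: they have to be found in the camera images.
- carrier_blue: Blue kit carrier (mm), fixed; origin under its middle, on the bench. Base 236 (x) x 140 (y) x 12 thick. V-cradles at x = -58 and +58: 14 thick, 40 wide (y), 120 degree V, its bottom 29 and lips 41 up; bars lie along x at y = 0: axis 43.4 up (thick), 37.7 (thin). White bearing post at x = -62, y = -47: 12 across, top 34 up. Chock pocket beside the bar on the +y side (see the red carrier).
- carrier_red: Red kit carrier, fixed; same make, sizes and origin as the blue one (also has a post, which stays empty). Chock pocket of both: wooden battens 5 high on the base, clear from x = -23 to +23, back batten's face at y = +54, open towards the bar. Foot centre of a chock belongs at x = 0, y = +36, 12 up (on the base), its nose to -y.
- shaft_thick: thick bright steel shaft, 25 in diameter, 160 long, keyway at one end, about 600 g, lying on the bench. Origin: on its axis at mid-length; x runs along it.
- rod_thin: thin brass rod, 15 in diameter, 160 long, about 230 g, lying on the bench. Origin: on its axis at mid-length; x runs along it.
- chock_tall: Green-painted bar chock for the 25 mm bar, 56 high, 36 wide (x). Origin: middle of its foot's underside, z up. Foot 28 deep (y -14 to +14); nose overhangs to -y, 45 degree underside, its tip at y = -30, 47 up. Grasp across the 36 mm (along x) at y = 0. Foot centre 36 from the bar's axis leaves the nose 2.5 clear over the bar; a bar cannot be laid under a chock already in place. About 50 g.
- chock_low: Yellow-painted bar chock for the 15 mm bar, 45 high, 36 wide (x). Origin: middle of its foot's underside, z up. Foot 28 deep (y -14 to +14); nose overhangs to -y, 45 degree underside, its tip at y = -32, 36 up. Grasp across the 36 mm (along x) at y = 0. Foot centre 36 from the bar's axis leaves the nose 2.5 clear over the bar; a bar cannot be laid under a chock already in place. About 40 g.
- bearing_large: large ball bearing, steel rings with black seals, 47 outside, 25 bore, 12 thick, lying flat; fits the thick shaft. Origin: centre of its underside, z up.
- bearing_small: small ball bearing of the same look, 32 outside, 15 bore, 9 thick, lying flat; on neither kit's list. Origin: centre of its underside, z up.
- tape_roll: roll of brown packing tape, 96 across, 48 high, lying flat. Origin: centre of its underside. Not part of the job.
- mobile: black phone, 79 x 162 x 11, lying flat. Origin: centre of its underside. Not part of the job.
Things that resemble listed ones, but are neither listed nor needed, are in the scene too. Of the things like the chock_tall, leave any that is pink; of the rest the smaller one is meant.

How it is judged (in metres and radians):
At the end, for the whole second after the job is handed in: Thick shaft seated in the blue, thin rod in the red carrier's V-cradles (height 2.5 mm, lengthwise 15 mm); green and yellow chocks on the base in the pockets beside them (8 mm, upright 0.1 rad), noses over the bars; large bearing flat round the blue post (9 mm); all released and at rest (x of shaft_thick in the frame of carrier_blue between -0.015 and 0.015 m and y of shaft_thick in the frame of carrier_blue between -0.004 and 0.004 m and z of shaft_thick in the frame of carrier_blue between 0.0409 and 0.0459 m and angle between the x axis of shaft_thick and the x axis of carrier_blue, either way round below 0.05 rad and linear speed of each of shaft_thick, rod_thin, chock_tall, chock_low, bearing_large below 0.02 m/s and x of rod_thin in the frame of carrier_red between -0.015 and 0.015 m and y of rod_thin in the frame of carrier_red between -0.004 and 0.004 m and z of rod_thin in the frame of carrier_red between 0.0352 and 0.0402 m and angle between the x axis of rod_thin and the x axis of carrier_red, either way round below 0.05 rad and x of chock_tall in the frame of carrier_blue between -0.008 and 0.008 m and y of chock_tall in the frame of carrier_blue between 0.028 and 0.044 m and z of chock_tall in the frame of carrier_blue between 0.009 and 0.0145 m and y of shaft_thick in the frame of chock_tall between -0.046 and -0.026 m and angle between each of chock_tall, chock_low, bearing_large's own z axis and vertical below 0.1 rad and x of chock_low in the frame of carrier_red between -0.008 and 0.008 m and y of chock_low in the frame of carrier_red between 0.028 and 0.044 m and z of chock_low in the frame of carrier_red between 0.009 and 0.0145 m and y of rod_thin in the frame of chock_low between -0.046 and -0.026 m and x of bearing_large in the frame of carrier_blue between -0.071 and -0.053 m and y of bearing_large in the frame of carrier_blue between -0.056 and -0.038 m and z of bearing_large in the frame of carrier_blue between 0.009 and 0.0145 m); the robot touches nothing.
It fails at once if the small bearing is shifted by more than 30 mm (distance of bearing_small from where it was at the start of the episode above 0.03 m).
It fails at once if the roll of tape is shifted by more than 30 mm (distance of tape_roll from where it was at the start of the episode above 0.03 m).
It fails at once if the phone is shifted by more than 30 mm (distance of mobile from where it was at the start of the episode above 0.03 m).
It also fails if it takes over 136 s, if anything falls off the work surface, if the arm or the gripper's body presses on something with over 40 N, if the wrist force passes 120 N, or if a joint passes its speed limit or range.

## Working session

There is one attempt and no reset: what is moved stays moved. The work goes in short steps, Python scripts to look and compute and a tool call to move; the robot and the scene stay as the last step left them, time stands still between calls to the robot, and variables do not carry over. Pictures are saved under pics/ and viewed, at most 14 in all, crops included, and the job is handed in when it is done.

Besides the shell and the picture viewer there is one more tool, called after ">>>" as name(argument=value, ...), one argument or row to a line, values as JSON. move_arm: Moves the arm, as the interface text tells. Its arguments: {"type":"object","properties":{"deltas":{"type":"array"}},"required":["deltas"]}

```bash
mkdir -p pics; ls
python3 - <<'E'
from station import env, eyes
import cv2
for n in ("top","scene"):
    im=eyes.snapshot(n); cv2.imwrite(f"pics/{n}0.png",cv2.resize(im[:,:,::-1],None,fx=1.25,fy=1.25,interpolation=cv2.INTER_CUBIC)); cv2.imwrite(f"pics/{n}_raw.png",im[:,:,::-1])
    c=eyes.calibration(n); print(n,c)
print(env.sense(),env.finger_overhang)
E
```

```text
pics
top {'K': array([[461.17944128,   0.        , 323.9777339 ],
       [  0.        , 461.17944128, 194.65761938],
       [  0.        ,   0.        ,   1.        ]]), 'R': array([[ 0.01715451, -0.999696  ,  0.01770935],
       [-0.99311397, -0.01908915, -0.11558651],
       [ 0.11588943, -0.01560458, -0.99313954]]), 't': array([0.00769765, 0.54067055, 1.20829049])}
scene {'K': array([[429.86595953,   0.        , 317.92504951],
       [  0.        , 429.86595953, 200.16904892],
       [  0.        ,   0.        ,   1.        ]]), 'R': array([[-0.77369729, -0.63328169,  0.0186227 ],
       [-0.30414743,  0.3454787 , -0.88777182],
       [ 0.5557759 , -0.6925307 , -0.45990693]]), 't': array([0.46151283, 0.19679594, 1.0679305 ])}
{'clock': 0.1, 'joint_pos': array([63.07165096, 29.90487691, -2.08202705, 91.67076576,  1.21562307,
       58.50616218, -6.46531935]), 'qvel': array([ 0.04645093, -0.02655575,  0.07116676, -0.05881808, -0.04768305,
       -0.07699101, -0.1064677 ]), 'joint_torque': array([ 5.32478516e-03, -9.28484130e+01,  1.98475935e+00, -3.70531118e+01,
        1.82341354e-02,  5.28925899e-03, -8.98730059e-05]), 'tool_pos': array([ 0.24311678, -0.57544869,  0.24179101]), 'tcp_rot': array([-1.79940475e+02,  4.75983684e-03,  2.29042437e+01]), 'ft_force': array([ 0.18780256, -0.24602256,  0.07176785]), 'ft_torque': array([-0.01348119,  0.00376802,  0.03567624]), 'finger_force': 0.0, 'finger_gap': 0.08524129280537178} 0.011
```

View pics/top0.png

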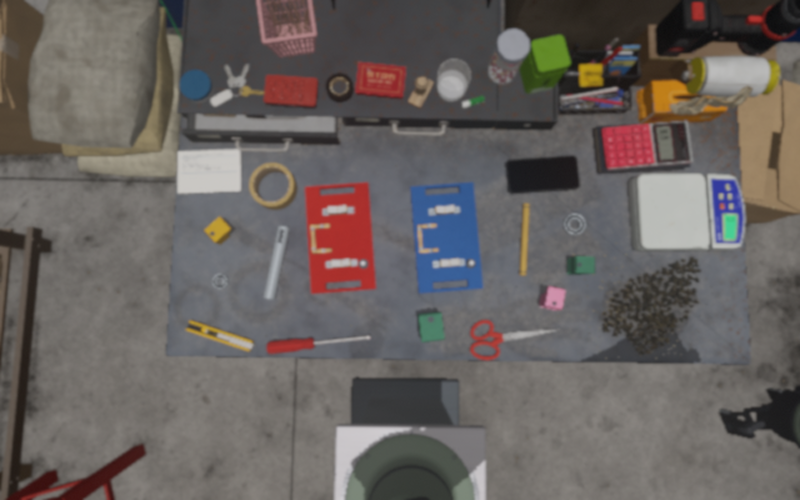

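View pics/scene0.png

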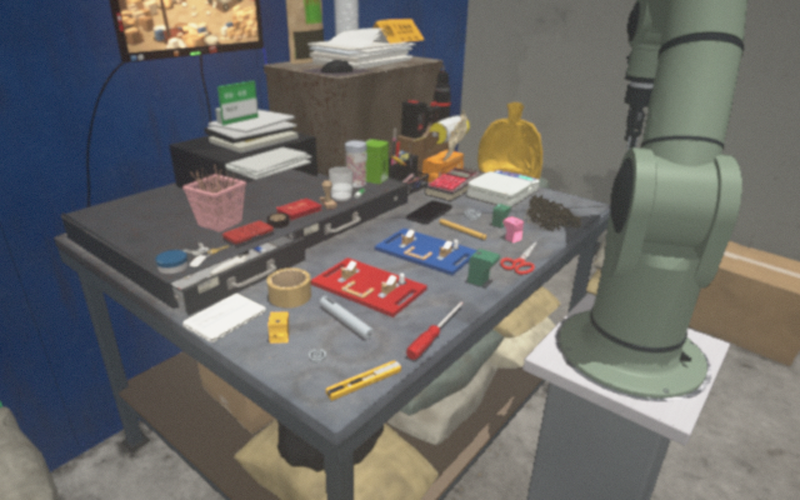

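The blurred top view shows:
- **Red carrier:** about (340,238).
- **Blue carrier:** (447,237).
- **Shaft:** (276,262).
- **Rod:** (524,239).
- **Large bearing:** (574,224).
- **Small bearing:** (220,281).
- **Yellow chock:** (218,230).

Chock candidates are green at (431,325), which is the larger, green at (581,264), which is the smaller, and pink at (552,297). Pink is ruled out, so the smaller green one at (581,264) fits. I'll confirm it in a crop.

Run:
```python
import cv2
im=cv2.imread("pics/top_raw.png")
# raw = disp/1.25
def crop(n,x0,y0,x1,y1,f):
    c=cv2.resize(im[y0:y1,x0:x1],None,fx=f,fy=f,interpolation=cv2.INTER_CUBIC); cv2.imwrite(f"pics/{n}.png",c); print(c.shape)
crop("c_right",320,120,490,280,4.7 and 4)
crop("c_left",145,120,320,280,4)
crop("c_mid",235,135,395,245,5)
```

```text
(640, 680, 3)
(640, 700, 3)
(550, 800, 3)
```

View pics/c_right.png

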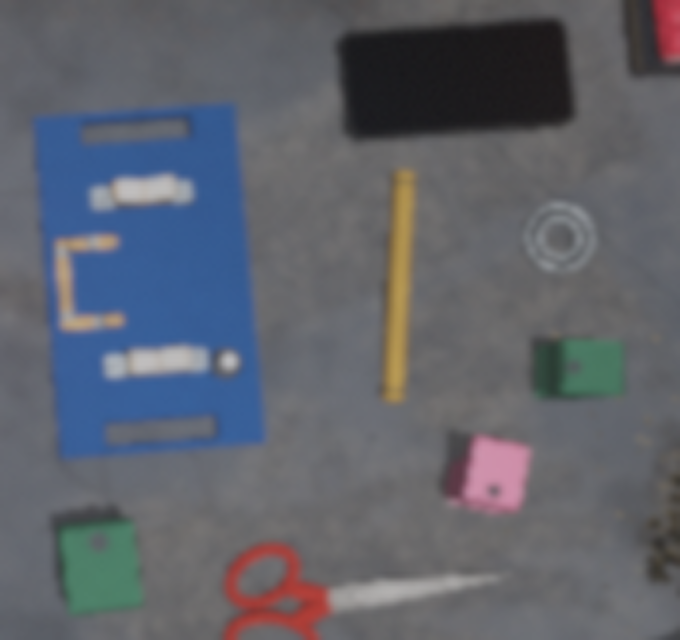

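View pics/c_left.png

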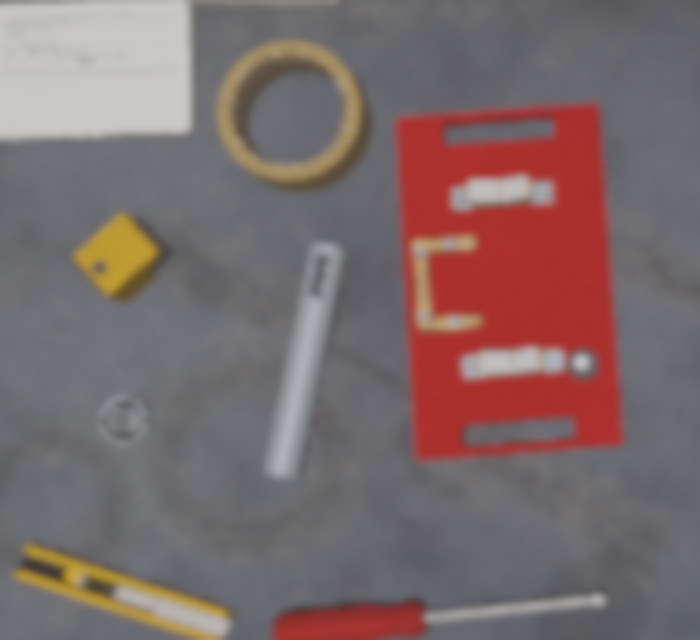

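View pics/c_mid.png

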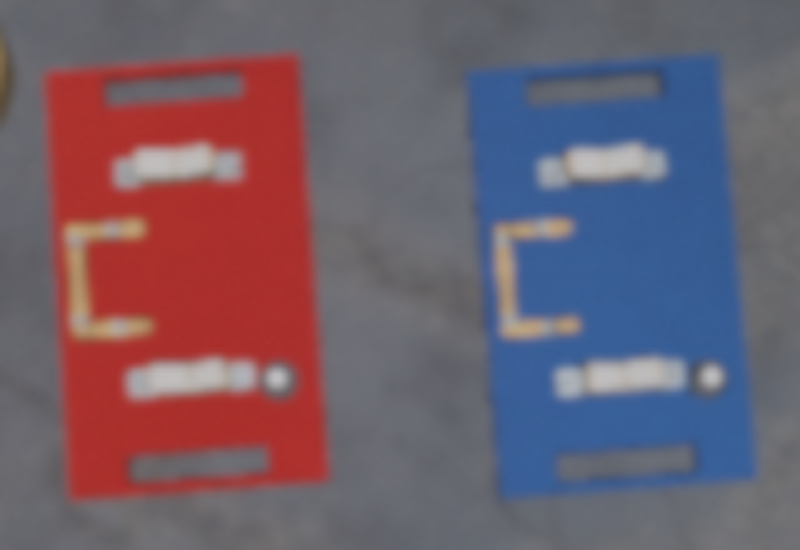

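The crops confirm the small green chock at right-crop (580,367), with pink and a larger green as decoys. The large bearing is at (560,237), the rod runs from (403,170) to (394,403), the shaft in the left crop runs from (325,245) to (282,475), and the yellow chock is at (117,255). Both posts are lower right of their carriers, so carrier +x is up in the image. The chocks' noses aren't clear yet.

```bash
cat > h.py <<'E'
import numpy as np, cv2
from station import env, eyes
def ray(name,px,z,cal=None):
    c=cal or eyes.calibration(name); R,t,K=c["R"],c["t"],c["K"]
    C=-R.T@t; d=R.T@np.linalg.inv(K)@np.array([px[0],px[1],1.])
    return C+d*(z-C[2])/d[2]
def proj(name,X,cal=None):
    c=cal or eyes.calibration(name); p=c["K"]@(c["R"]@np.array(X)+c["t"]); return p[:2]/p[2]
def go(x=None,y=None,z=None,yaw=None):
    "print units still to go to the target"
    s=env.sense(); p=np.array(s["tool_pos"]); a=s["tcp_rot"][2]; r=np.radians(a)
    w=np.array([x if x is not None else p[0],y if y is not None else p[1],z if z is not None else p[2]])-p
    c,n=np.cos(r),np.sin(r)
    dy=0 if yaw is None else (yaw-a+180)%360-180
    print("t%.1f pose"%s["clock"],p.round(4),s["tcp_rot"].round(1),"gap %.4f"%s["finger_gap"],"j7 %.0f"%s["joint_pos"][6])
    print(" units dx %.2f dy %.2f dz %.2f rz %.2f"%((c*w[0]+n*w[1])/.04,(n*w[0]-c*w[1])/.04,-w[2]/.04,-dy/6))
E
python3 - <<'E'
from h import *
im=cv2.imread("pics/top_raw.png"); hsv=cv2.cvtColor(im,cv2.COLOR_BGR2HSV)
def comp(mask,roi):
    m=np.zeros_like(mask); x0,y0,x1,y1=roi; m[y0:y1,x0:x1]=mask[y0:y1,x0:x1]
    cs,_=cv2.findContours(m,cv2.RETR_EXTERNAL,cv2.CHAIN_APPROX_NONE); return max(cs,key=cv2.contourArea)
R=lambda lo,hi: cv2.inRange(hsv,np.array(lo),np.array(hi))
red=R((0,150,80),(8,255,255))|R((172,150,80),(180,255,255)); blue=R((100,130,80),(120,255,255))
for n,m,roi in(("red",red,(238,140,308,240)),("blue",blue,(320,140,392,240))):
    c=comp(m,roi); b=cv2.boxPoints(cv2.minAreaRect(c)); w=np.array([ray("top",p,.012) for p in b]); ctr=w.mean(0)
    e=[w[(i+1)%4]-w[i] for i in range(4)]; L=max(e,key=np.linalg.norm); L=L*np.sign(L[0])
    print(n,ctr.round(4),"yaw %.1f"%np.degrees(np.arctan2(L[1],L[0])),[round(np.linalg.norm(k)*1000) for k in e])
L=lambda x,y:(145+(x+.5)/4-.5,120+(y+.5)/4-.5); Q=lambda x,y:(320+(x+.5)/4-.5,120+(y+.5)/4-.5)
def seg(n,a,b,z):
    a,b=ray("top",a,z),ray("top",b,z); d=a-b; print(n,((a+b)/2).round(4),"len %.1f yaw %.1f"%(np.linalg.norm(d)*1e3,np.degrees(np.arctan2(d[1],d[0]))))
seg("shaft",L(327,243),L(281,477),.0125); seg("rod",Q(404,170),Q(394,403),.0075)
for n,p,z in(("bigB",Q(560,237),.012),("smallB",L(124,419),.009),("green",Q(593,367),.056),("yellow",L(117,250),.045),("mob",Q(457,78),.011),("tape",L(292,112),.048)): print(n,ray("top",p,z).round(4))
c=eyes.calibration("wrist"); s=env.sense(); print("wrist cam C",-c["R"].T@c["t"],"axis",c["R"][2],"imgx",c["R"][0],"f",c["K"][0,0])
sc=cv2.imread("pics/scene_raw.png")
A=cv2.resize(sc[155:230,370:430],(400,500),interpolation=cv2.INTER_CUBIC); B=cv2.resize(sc[235:310,200:260],(400,500),interpolation=cv2.INTER_CUBIC)
cv2.imwrite("pics/sc2.png",np.hstack([A,B]))
E
```

```text
red [0.5541 0.161  0.012 ] yaw 5.4 [139, 233, 136, 232]
blue [ 0.5595 -0.0727  0.012 ] yaw 4.5 [139, 233, 136, 232]
shaft [0.4971 0.2963 0.0125] len 161.2 yaw -8.6
rod [ 0.5583 -0.2453  0.0075] len 161.9 yaw -2.8
bigB [ 0.5936 -0.3558  0.012 ]
smallB [0.4546 0.4164 0.009 ]
green [ 0.5005 -0.3624  0.056 ]
yellow [0.5646 0.4162 0.045 ]
mob [ 0.7043 -0.286   0.011 ]
tape [0.6595 0.3041 0.048 ]
wrist cam C [ 0.3201349  -0.54373902  0.37287085] axis [-0.29927027 -0.12448895 -0.94601258] imgx [ 0.3870417  -0.92206155 -0.00110315] f 281.1422605571997
```

View pics/sc2.png

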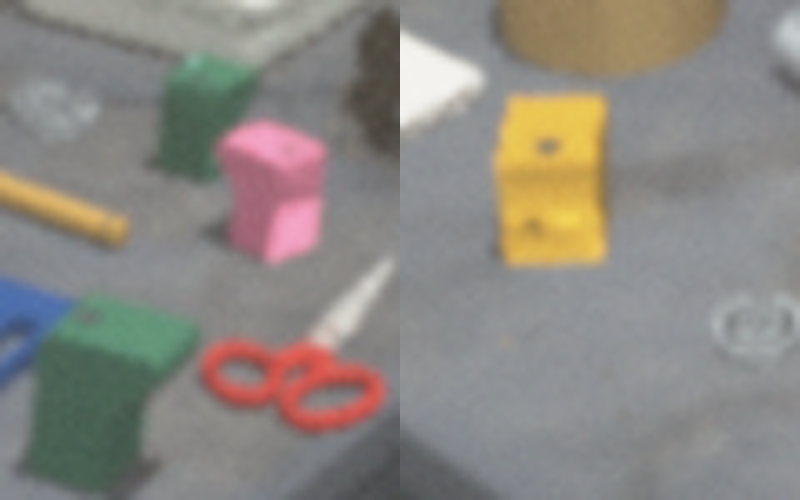

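The scene crop shows the small green chock's nose pointing image-right, with its hole over the foot, so its nose is at about world −y. The yellow chock's hole is at (548,147), near the camera side of its top, so its nose probably points away from the camera. I'll check that with the wrist camera. Carrier centres, reach and sizes (233x138 mm, bars 161 mm) are consistent. Moving now.

>>> move_arm(
  deltas=[
    {"dx": 0.76,"dy": -0.64,"rz": 0.43},
    {"dx": 0.76,"dy": -0.64,"rz": 0.43},
    {"dx": 0.76,"dy": -0.64,"rz": 0.43},
    {"dx": 0.76,"dy": -0.64,"rz": 0.43},
    {"dx": 0.76,"dy": -0.64,"rz": 0.43},
  ],
)

```text
invalid input
```

>>> move_arm(
  deltas=[
    {"dx": 0.76,"dy": -0.64,"rz": 0.43},
    {"dx": 0.76,"dy": -0.64,"rz": 0.43},
    {"dx": 0.76,"dy": -0.64,"rz": 0.43},
    {"dx": 0.76,"dy": -0.64,"rz": 0.43},
    {"dx": 0.76,"dy": -0.64,"rz": 0.43},
  ],
)

```text
invalid input
```

>>> move_arm(
  deltas=[
    {"claw": 50},
    {},
    {},
    {},
    {},
  ],
)

```text
invalid input
```

Run:
```python
from h import *
c=eyes.calibration("wrist"); im=eyes.snapshot("wrist"); cv2.imwrite("pics/w1.png",im[:,:,::-1]); cv2.imwrite("pics/w1v.png",cv2.resize(im[:,:,::-1],None,fx=1.25,fy=1.25,interpolation=cv2.INTER_CUBIC))
import pickle; pickle.dump(c,open("w1.pkl","wb"))
go(.5583,-.2453,.2,-2.8)
for X in((.5583,-.2453,.0075),(.5936,-.3558,.012),(.5005,-.3624,.056)): print(proj("wrist",X,c)*1.25)
```

```text
t0.1 pose [ 0.2432 -0.5755  0.2419] [-180.     0.    22.9] gap 0.0855 j7 -6
 units dx 10.47 dy -4.54 dz 1.05 rz 4.28
[ 127.13849557 -399.48670731]
[ 297.86623915 -385.77827483]
[ 244.85426997 -268.28977413]
```

View pics/w1v.png

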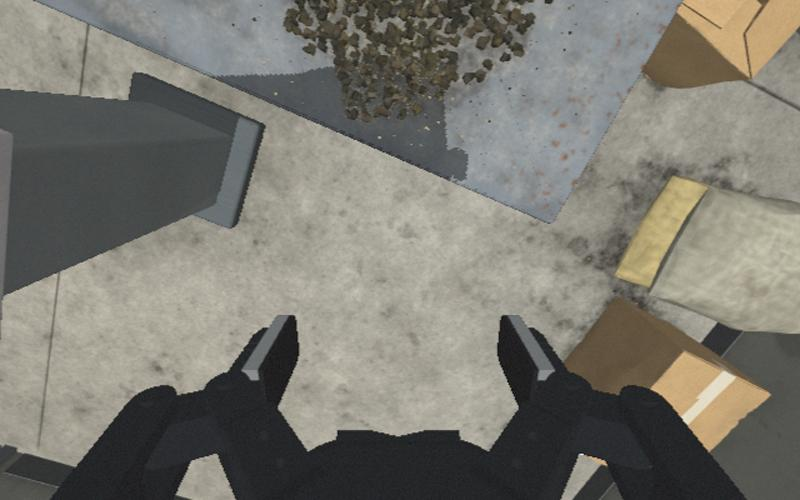

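The moves were refused, so the wrist view only shows the floor and the bench corner, with nothing of use in it. The rows probably need all seven fields.

>>> move_arm(
  deltas=[
    {"dx": 0.76,"dy": -0.64,"dz": 0,"rx": 0,"ry": 0,"rz": 0.43,"claw": 50},
    {"dx": 0.76,"dy": -0.64,"dz": 0,"rx": 0,"ry": 0,"rz": 0.43,"claw": 50},
    {"dx": 0.76,"dy": -0.64,"dz": 0,"rx": 0,"ry": 0,"rz": 0.43,"claw": 50},
    {"dx": 0.76,"dy": -0.64,"dz": 0,"rx": 0,"ry": 0,"rz": 0.43,"claw": 50},
    {"dx": 0.76,"dy": -0.64,"dz": 0,"rx": 0,"ry": 0,"rz": 0.43,"claw": 50},
  ],
)

```text
clock: 0.78
tool_pos: [0.3493, -0.4066, 0.2422]
tcp_rot: [-180.0, 0.0, 9.9]
ft_force: [0.2, -0.7, 0.4]
finger_gap: 0.05
finger_force: 0.0
```

>>> move_arm(
  deltas=[
    {"dx": 0.76,"dy": -0.64,"dz": 0,"rx": 0,"ry": 0,"rz": 0.43,"claw": 50},
    {"dx": 0.76,"dy": -0.64,"dz": 0,"rx": 0,"ry": 0,"rz": 0.43,"claw": 50},
    {"dx": 0.76,"dy": -0.64,"dz": 0,"rx": 0,"ry": 0,"rz": 0.43,"claw": 50},
    {"dx": 0.76,"dy": -0.64,"dz": 0,"rx": 0,"ry": 0,"rz": 0.43,"claw": 50},
    {"dx": 0.76,"dy": -0.64,"dz": 0,"rx": 0,"ry": 0,"rz": 0.43,"claw": 50},
  ],
)

```text
clock: 1.4
tool_pos: [0.4899, -0.2667, 0.2422]
tcp_rot: [-180.0, 0.0, -3.0]
ft_force: [0.2, -0.3, 0.6]
finger_gap: 0.0499
finger_force: 0.0
```

Run:
```python
from h import *
c=eyes.calibration("wrist"); im=eyes.snapshot("wrist"); cv2.imwrite("pics/w1.png",im[:,:,::-1]); cv2.imwrite("pics/w1v.png",cv2.resize(im[:,:,::-1],None,fx=1.25,fy=1.25,interpolation=cv2.INTER_CUBIC))
import pickle; pickle.dump(c,open("w1.pkl","wb"))
go(.5583,-.2453,.2,-2.8)
for X in((.5583,-.2453,.0075),(.5936,-.3558,.012),(.5005,-.3624,.056)): print(proj("wrist",X,c)*1.25)
```

```text
t1.4 pose [ 0.4939 -0.2625  0.2421] [-1.799e+02 -1.000e-01 -2.800e+00] gap 0.0499 j7 -72
 units dx 1.59 dy -0.51 dz 1.05 rz -0.01
[372.14916677 142.64606002]
[484.97018812  97.6458938 ]
[500.80265227 203.45546104]
```

View pics/w1v.png

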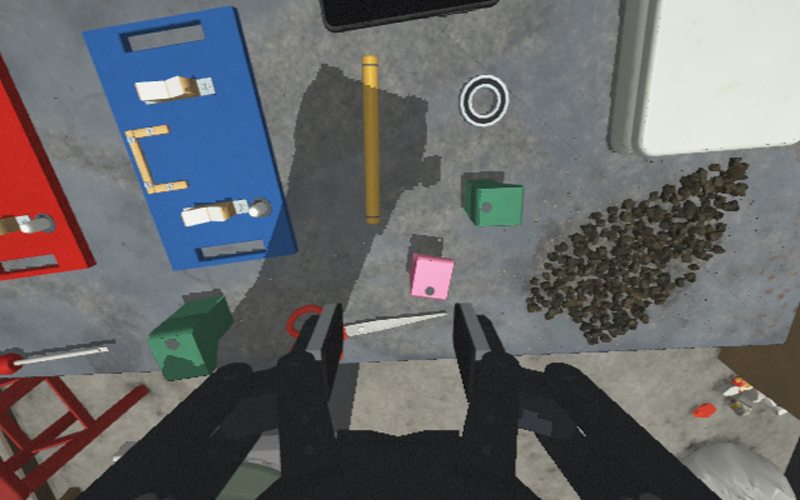

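Crisp wrist view:
- **Rod:** ends at (370,57) and (372,223).
- **Bearing:** (484,101).
- **Green chock:** hole at (487,207), with the top from x=473 to 522. The hole is on the left, so the nose points right (−y).
- **Blue carrier:** corners at (84,31), (234,7), (297,252) and (173,269).

Run:
```python
from h import *
import pickle; c=pickle.load(open("w1.pkl","rb"))
W=lambda p,z: ray("wrist",((p[0]+.5)/1.25-.5,(p[1]+.5)/1.25-.5),z,c)
def seg(n,a,b,z):
    a,b=W(a,z),W(b,z); d=a-b; print(n,((a+b)/2).round(4),"len %.1f yaw %.1f"%(np.linalg.norm(d)*1e3,np.degrees(np.arctan2(d[1],d[0]))))
seg("rod",(370,57),(372,223),.0075)
print("B",W((484,101),.012).round(4)); print("hole",W((487,207),.056).round(4))
for p in((473,182),(521,186),(522,227),(474,224)): print(W(p,.056).round(4))
w=np.array([W(p,.012) for p in((84,31),(234,7),(297,252),(173,269))]); print("blue",w.round(4),w.mean(0).round(4))
seg("L",(84,31),(173,269),.012);seg("R",(234,7),(297,252),.012)
print("post",W((261,206),.034).round(4))
im=cv2.imread("pics/w1.png"); a=cv2.resize(im[125:195,360:430],(490,490),interpolation=cv2.INTER_CUBIC); cv2.imwrite("pics/g.png",a)
```

```text
rod [ 0.5552 -0.2438  0.0075] len 159.5 yaw -3.8
B [ 0.5908 -0.3548  0.012 ]
hole [ 0.498  -0.3497  0.056 ]
[ 0.5216 -0.3365  0.056 ]
[ 0.5157 -0.3798  0.056 ]
[ 0.4771 -0.383   0.056 ]
[ 0.4824 -0.3381  0.056 ]
blue [[ 0.6688  0.0056  0.012 ]
 [ 0.6798 -0.1328  0.012 ]
 [ 0.4485 -0.1545  0.012 ]
 [ 0.436  -0.0138  0.012 ]] [ 0.5583 -0.0739  0.012 ]
L [ 0.5524 -0.0041  0.012 ] len 233.6 yaw 4.8
R [ 0.5641 -0.1437  0.012 ] len 232.2 yaw 5.3
post [ 0.5058 -0.1334  0.034 ]
```

View pics/g.png

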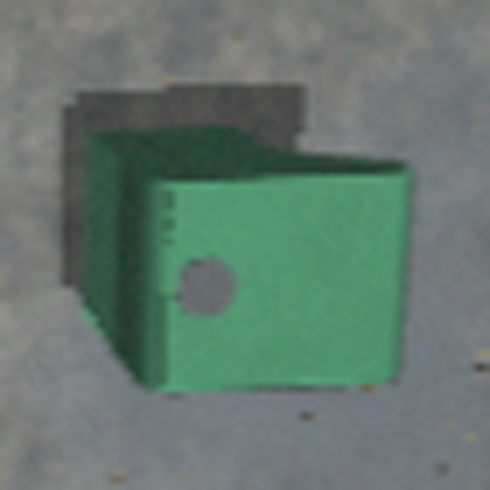

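The crop shows a hole at (207,287), with the top overhanging right and the foot's back face on the left. So the green nose is at −y and the foot lies under the hole. Now I'll pick the rod.

>>> move_arm(
  deltas=[
    {"dx": 0.77,"dy": -0.26,"dz": 0.6,"rx": 0,"ry": 0,"rz": 0.12,"claw": 45},
    {"dx": 0.76,"dy": -0.26,"dz": 0.6,"rx": 0,"ry": 0,"rz": 0,"claw": 45},
    {"dx": 0,"dy": 0,"dz": 0.9,"rx": 0,"ry": 0,"rz": 0,"claw": 45},
    {"dx": 0,"dy": 0,"dz": 0.9,"rx": 0,"ry": 0,"rz": 0,"claw": 45},
    {"dx": 0,"dy": 0,"dz": 0.9,"rx": 0,"ry": 0,"rz": 0,"claw": 45},
  ],
)

```text
clock: 2.08
tool_pos: [0.5512, -0.2505, 0.085]
tcp_rot: [-180.0, 0.0, -3.6]
ft_force: [1.4, -0.4, 0.1]
finger_gap: 0.0453
finger_force: 0.0
```

>>> move_arm(
  deltas=[
    {"dx": 0,"dy": 0,"dz": 0.9,"rx": 0,"ry": 0,"rz": 0,"claw": 45},
    {"dx": 0,"dy": 0,"dz": 0.5,"rx": 0,"ry": 0,"rz": 0,"claw": 45},
    {"dx": 0,"dy": 0,"dz": 0,"rx": 0,"ry": 0,"rz": 0,"claw": 45},
    {"dx": 0,"dy": 0,"dz": 0,"rx": 0,"ry": 0,"rz": 0,"claw": 45},
    {"dx": 0,"dy": 0,"dz": 0,"rx": 0,"ry": 0,"rz": 0,"claw": 45},
  ],
)

```text
clock: 2.7
tool_pos: [0.5521, -0.2507, 0.0316]
tcp_rot: [180.0, -0.1, -3.6]
ft_force: [0.4, 1.3, -0.2]
finger_gap: 0.0449
finger_force: 0.0
```

Run:
```python
from h import *
go(.556,-.2445,.015,-3.5)
```

```text
t2.7 pose [ 0.5521 -0.2507  0.0316] [ 1.8e+02 -1.0e-01 -3.6e+00] gap 0.0449 j7 -77
 units dx 0.09 dy -0.16 dz 0.41 rz -0.02
```

>>> move_arm(
  deltas=[
    {"dx": 0.09,"dy": -0.16,"dz": 0,"rx": 0,"ry": 0,"rz": 0,"claw": 45},
    {"dx": 0,"dy": 0,"dz": 0.3,"rx": 0,"ry": 0,"rz": 0,"claw": 45},
    {"dx": 0,"dy": 0,"dz": 0.11,"rx": 0,"ry": 0,"rz": 0,"claw": 45},
    {"dx": 0,"dy": 0,"dz": 0,"rx": 0,"ry": 0,"rz": 0,"claw": 10},
    {"dx": 0,"dy": 0,"dz": 0,"rx": 0,"ry": 0,"rz": 0,"claw": 10},
  ],
)

```text
clock: 3.32
tool_pos: [0.5554, -0.2444, 0.014]
tcp_rot: [180.0, 0.0, -3.6]
ft_force: [-0.1, -0.1, -0.2]
finger_gap: 0.0124
finger_force: 58.6
```

>>> move_arm(
  deltas=[
    {"dx": 0,"dy": 0,"dz": 0,"rx": 0,"ry": 0,"rz": 0,"claw": 10},
    {"dx": 0,"dy": 0,"dz": 0,"rx": 0,"ry": 0,"rz": 0,"claw": 10},
    {"dx": 0,"dy": 0,"dz": 0,"rx": 0,"ry": 0,"rz": 0,"claw": 10},
    {"dx": 0,"dy": 0,"dz": 0,"rx": 0,"ry": 0,"rz": 0,"claw": 10},
    {"dx": 0,"dy": 0,"dz": 0,"rx": 0,"ry": 0,"rz": 0,"claw": 10},
  ],
)

```text
clock: 3.95
tool_pos: [0.5554, -0.2443, 0.014]
tcp_rot: [180.0, -0.0, -3.6]
ft_force: [0.2, -0.7, 1.7]
finger_gap: 0.012
finger_force: 58.6
```

Run:
```python
from h import *
go(.556,-.2445,.16,-3.5); print(env.sense()["finger_force"],env.sense()["ft_force"])
```

```text
t4.0 pose [ 0.5554 -0.2443  0.014 ] [180.   -0.   -3.6] gap 0.0120 j7 -78
 units dx 0.01 dy 0.00 dz -3.65 rz -0.02
58.64444553852081 [ 0.24545828 -0.66444033  1.73665455]
```

>>> move_arm(
  deltas=[
    {"dx": 0,"dy": 0,"dz": -0.5,"rx": 0,"ry": 0,"rz": 0,"claw": 10},
    {"dx": 0,"dy": 0,"dz": -0.9,"rx": 0,"ry": 0,"rz": 0,"claw": 10},
    {"dx": 0,"dy": 0,"dz": -1,"rx": 0,"ry": 0,"rz": 0,"claw": 10},
    {"dx": 0,"dy": 0,"dz": -1,"rx": 0,"ry": 0,"rz": 0,"claw": 10},
    {"dx": 0,"dy": -0.5,"dz": -0.5,"rx": 0,"ry": 0,"rz": 0,"claw": 10},
  ],
)

```text
clock: 4.58
tool_pos: [0.557, -0.2252, 0.1731]
tcp_rot: [179.9, -0.2, -3.7]
ft_force: [-0.0, 0.4, -1.7]
finger_gap: 0.0125
finger_force: 58.7
```

>>> move_arm(
  deltas=[
    {"dx": 0,"dy": -0.9,"dz": 0,"rx": 0,"ry": 0,"rz": -0.3,"claw": 10},
    {"dx": 0,"dy": -1,"dz": 0,"rx": 0,"ry": 0,"rz": -0.3,"claw": 10},
    {"dx": 0,"dy": -1,"dz": 0,"rx": 0,"ry": 0,"rz": -0.3,"claw": 10},
    {"dx": 0,"dy": -1,"dz": 0,"rx": 0,"ry": 0,"rz": -0.3,"claw": 10},
    {"dx": 0,"dy": -1,"dz": 0,"rx": 0,"ry": 0,"rz": -0.23,"claw": 10},
  ],
)

```text
clock: 5.2
tool_pos: [0.5559, -0.0259, 0.1702]
tcp_rot: [-180.0, 0.0, 5.1]
ft_force: [0.4, 0.2, -1.8]
finger_gap: 0.0126
finger_force: 58.7
```

Run:
```python
from h import *
go(.553,.161,.18,5); print(env.sense()["finger_force"],env.sense()["ft_force"])
```

```text
t5.2 pose [ 0.5559 -0.0259  0.1702] [-180.     0.     5.1] gap 0.0126 j7 -92
 units dx 0.34 dy -4.66 dz -0.25 rz 0.01
58.68797421455383 [ 0.4074882   0.21797273 -1.84139891]
```

>>> move_arm(
  deltas=[
    {"dx": -0.2,"dy": -0.96,"dz": -0.2,"rx": 0,"ry": 0,"rz": 0,"claw": 10},
    {"dx": -0.2,"dy": -0.96,"dz": -0.2,"rx": 0,"ry": 0,"rz": 0,"claw": 10},
    {"dx": -0.2,"dy": -0.96,"dz": -0.2,"rx": 0,"ry": 0,"rz": 0,"claw": 10},
    {"dx": -0.2,"dy": -0.96,"dz": -0.2,"rx": 0,"ry": 0,"rz": 0,"claw": 10},
    {"dx": -0.2,"dy": -0.94,"dz": -0.2,"rx": 0,"ry": 0,"rz": 0,"claw": 10},
  ],
)

```text
clock: 5.82
tool_pos: [0.4987, 0.1606, 0.2104]
tcp_rot: [-180.0, 0.0, 5.0]
ft_force: [0.7, -1.1, -1.6]
finger_gap: 0.0126
finger_force: 58.7
```

Run:
```python
from h import *
eyes.snapshot("wrist");eyes.snapshot("wrist")
c=eyes.calibration("wrist"); im=eyes.snapshot("wrist"); cv2.imwrite("pics/w2.png",im[:,:,::-1]); cv2.imwrite("pics/w2v.png",cv2.resize(im[:,:,::-1],None,fx=1.25,fy=1.25,interpolation=cv2.INTER_CUBIC))
import pickle; pickle.dump(c,open("w2.pkl","wb"))
go(.553,.161,.18,5)
```

```text
t6.0 pose [0.4988 0.1612 0.2104] [-180.    -0.     5.2] gap 0.0123 j7 -113
 units dx 1.35 dy 0.13 dz 0.76 rz 0.03
```

View pics/w2v.png

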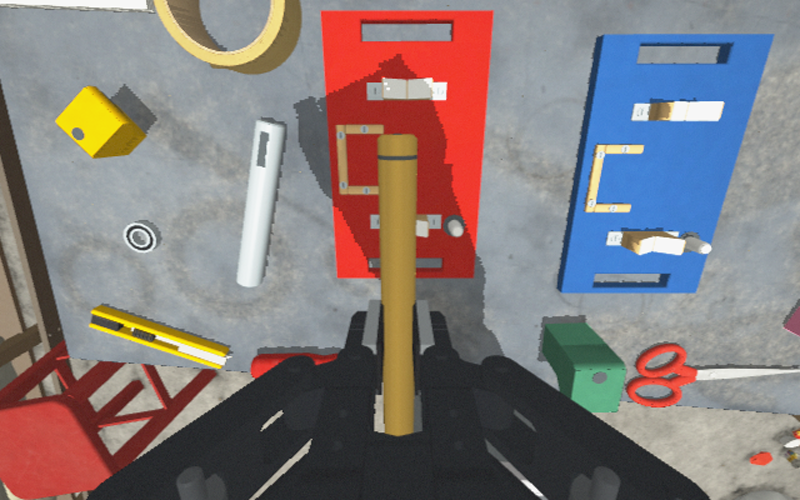

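This wrist view shows:
- **Red carrier:** corners at (321,12), (493,11), (474,277) and (337,279).
- **Blue carrier:** corners at (600,35), (773,34), (696,293) and (559,291).
- **Shaft:** from (271,119) to (248,286).
- **Yellow chock:** hole at (78,134).
- **Small bearing:** (142,236).

The rod is held straight along the tool.

Run:
```python
from h import *
import pickle; c=pickle.load(open("w2.pkl","rb"))
W=lambda p,z: ray("wrist",((p[0]+.5)/1.25-.5,(p[1]+.5)/1.25-.5),z,c)
def seg(n,a,b,z):
    a,b=W(a,z),W(b,z); d=a-b; print(n,((a+b)/2).round(4),"len %.1f yaw %.1f"%(np.linalg.norm(d)*1e3,np.degrees(np.arctan2(d[1],d[0]))))
for n,q in(("red",((321,12),(493,11),(474,277),(337,279))),("blue",((600,35),(773,34),(696,293),(559,291)))):
    w=np.array([W(p,.012) for p in q]); print(n,w.mean(0).round(4)); seg("L",q[0],q[3],.012); seg("R",q[1],q[2],.012)
seg("shaft",(271,119),(248,286),.0125); print("yhole",W((78,134),.045).round(4),"sB",W((142,236),.009).round(4))
# held rod: ends seen at z of TCP+~-.006
seg("rod",(397,136),(400,435),.2104-.007)
im=cv2.imread("pics/w2.png"); cv2.imwrite("pics/y.png",cv2.resize(im[60:135,35:125],(780,650)[:2] if 0 else (720,600),interpolation=cv2.INTER_CUBIC))
```

```text
red [0.5519 0.1609 0.012 ]
L [0.5448 0.2303 0.012 ] len 235.9 yaw 5.1
R [0.5589 0.0914 0.012 ] len 234.1 yaw 5.5
blue [ 0.5568 -0.0698  0.012 ]
L [0.5507 0.0009 0.012 ] len 232.8 yaw 5.4
R [ 0.5628 -0.1406  0.012 ] len 235.6 yaw 5.5
shaft [0.494  0.2971 0.0125] len 167.7 yaw -9.6
yhole [0.5516 0.4276 0.045 ] sB [0.455 0.415 0.009]
rod [0.5051 0.1634 0.2034] len 145.9 yaw 5.7
```

View pics/y.png

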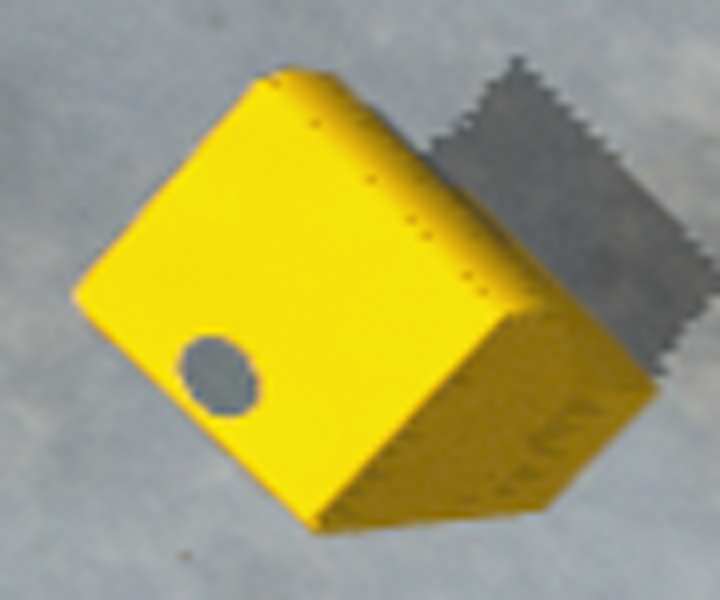

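The yellow chock's hole is at (218,377), with its back edge from (75,295) to (315,525), so its nose points up-right in the image. Now I'll lower the rod into the red cradles.

>>> move_arm(
  deltas=[
    {"dx": 0.67,"dy": 0.07,"dz": 0,"rx": 0,"ry": 0,"rz": 0,"claw": 10},
    {"dx": 0.67,"dy": 0.06,"dz": 0.4,"rx": 0,"ry": 0,"rz": 0,"claw": 10},
    {"dx": 0,"dy": 0,"dz": 0.9,"rx": 0,"ry": 0,"rz": 0,"claw": 10},
    {"dx": 0,"dy": 0,"dz": 0.9,"rx": 0,"ry": 0,"rz": 0,"claw": 10},
    {"dx": 0,"dy": 0,"dz": 0.9,"rx": 0,"ry": 0,"rz": 0,"claw": 10},
  ],
)

```text
clock: 6.6
tool_pos: [0.5536, 0.1574, 0.0848]
tcp_rot: [180.0, 0.0, 4.9]
ft_force: [0.1, 0.3, -2.7]
finger_gap: 0.0124
finger_force: 58.8
```

>>> move_arm(
  deltas=[
    {"dx": 0,"dy": 0,"dz": 0.5,"rx": 0,"ry": 0,"rz": 0,"claw": 10},
    {"dx": 0,"dy": 0,"dz": 0,"rx": 0,"ry": 0,"rz": 0,"claw": 10},
    {"dx": 0,"dy": 0,"dz": 0,"rx": 0,"ry": 0,"rz": 0,"claw": 10},
    {"dx": 0,"dy": 0,"dz": 0,"rx": 0,"ry": 0,"rz": 0,"claw": 10},
    {"dx": 0,"dy": 0,"dz": 0,"rx": 0,"ry": 0,"rz": 0,"claw": 10},
  ],
)

```text
clock: 7.22
tool_pos: [0.5542, 0.158, 0.0666]
tcp_rot: [-180.0, -0.1, 5.0]
ft_force: [-0.7, -0.2, -2.0]
finger_gap: 0.0123
finger_force: 58.7
```

Run:
```python
from h import *
go(.5525,.161,.045,5.3)
import pickle; c=pickle.load(open("w2.pkl","rb"))
W=lambda x,y,z: ray("wrist",(35+(x+.5)/8-.5,60+(y+.5)/8-.5),z,c)
a,b=W(75,295,.045),W(315,525,.045); f=W(530,312,.045)
d=b-a; print("back edge len",np.linalg.norm(d)*1e3,"chock x dir yaw",np.degrees(np.arctan2(d[1],d[0])), "side",np.linalg.norm(f-b)*1e3)
n=(f-b)/np.linalg.norm(f-b); print("nose dir",n.round(3),"foot centre",((a+b)/2+.014*n).round(4), "hole->back",np.dot(W(218,377,.045)-(a+b)/2,n))
p,q=W(545,510,0),W(655,390,0); print("foot side bottom",p.round(4),q.round(4),np.linalg.norm(p-q))
c=pickle.load(open("w1.pkl","rb"))
W=lambda x,y,z: ray("wrist",(360+(x+.5)/7-.5,125+(y+.5)/7-.5),z,c)
a,b,e,f=W(150,180,.056),W(150,388,.056),W(412,165,.056),W(400,382,.056)
n=(e+f-a-b);L=np.linalg.norm(n)/2;n/=2*L; print("green width",np.linalg.norm(a-b),"depth",L,"nose",n.round(3),"foot",((a+b)/2+.014*n).round(4),"xyaw",np.degrees(np.arctan2((a-b)[1],(a-b)[0])))
```

```text
t7.2 pose [0.5542 0.158  0.0666] [-1.8e+02 -1.0e-01  5.0e+00] gap 0.0123 j7 -113
 units dx -0.04 dy -0.08 dz 0.54 rz -0.06
back edge len 35.60012356563607 chock x dir yaw -136.3765155257282 side 42.889951828649366
nose dir [ 0.673 -0.74   0.   ] foot centre [0.5569 0.4212 0.045 ] hole->back 0.005663030436326254
foot side bottom [0.5327 0.4226 0.    ] [0.5514 0.404  0.    ] 0.02637716191019103
green width 0.03486279122855672 depth 0.0418479980314481 nose [-0.013 -1.     0.   ] foot [ 0.4985 -0.354   0.056 ] xyaw 1.034421693043604
```

>>> move_arm(
  deltas=[
    {"dx": -0.04,"dy": -0.08,"dz": 0,"rx": 0,"ry": 0,"rz": -0.06,"claw": 10},
    {"dx": 0,"dy": 0,"dz": 0.25,"rx": 0,"ry": 0,"rz": 0,"claw": 10},
    {"dx": 0,"dy": 0,"dz": 0.2,"rx": 0,"ry": 0,"rz": 0,"claw": 10},
    {"dx": 0,"dy": 0,"dz": 0.06,"rx": 0,"ry": 0,"rz": 0,"claw": 10},
    {"dx": 0,"dy": 0,"dz": 0,"rx": 0,"ry": 0,"rz": 0,"claw": 10},
  ],
)

```text
clock: 7.85
tool_pos: [0.552, 0.161, 0.0452]
tcp_rot: [180.0, 0.0, 5.3]
ft_force: [0.7, -0.4, -1.4]
finger_gap: 0.0124
finger_force: 58.9
```

>>> move_arm(
  deltas=[
    {"dx": 0,"dy": 0,"dz": 0,"rx": 0,"ry": 0,"rz": 0,"claw": 45},
    {"dx": 0,"dy": 0,"dz": 0,"rx": 0,"ry": 0,"rz": 0,"claw": 45},
    {"dx": 0,"dy": 0,"dz": 0,"rx": 0,"ry": 0,"rz": 0,"claw": 45},
    {"dx": 0,"dy": 0,"dz": -0.5,"rx": 0,"ry": 0,"rz": 0,"claw": 45},
    {"dx": 0,"dy": 0,"dz": -0.9,"rx": 0,"ry": 0,"rz": 0,"claw": 45},
  ],
)

```text
clock: 8.48
tool_pos: [0.5514, 0.1608, 0.1013]
tcp_rot: [180.0, 0.1, 5.3]
ft_force: [0.9, -0.6, 0.1]
finger_gap: 0.045
finger_force: 0.0
```

>>> move_arm(
  deltas=[
    {"dx": 0,"dy": 0,"dz": -1,"rx": 0,"ry": 0,"rz": 0,"claw": 50},
    {"dx": 0,"dy": 0,"dz": -1,"rx": 0,"ry": 0,"rz": 0,"claw": 50},
    {"dx": 0,"dy": 0,"dz": -0.5,"rx": 0,"ry": 0,"rz": -1,"claw": 50},
    {"dx": 0,"dy": -0.5,"dz": 0,"rx": 0,"ry": 0,"rz": -1,"claw": 55},
    {"dx": 0,"dy": -0.9,"dz": 0,"rx": 0,"ry": 0,"rz": -1,"claw": 55},
  ],
)

```text
clock: 9.1
tool_pos: [0.5379, 0.2145, 0.202]
tcp_rot: [180.0, -0.0, 23.4]
ft_force: [0.5, -0.1, 0.1]
finger_gap: 0.055
finger_force: 0.0
```

Run:
```python
from h import *
go(.5565,.4215,.16,133)
```

```text
t9.1 pose [0.5379 0.2145 0.202 ] [180.   -0.   23.4] gap 0.0550 j7 -101
 units dx 2.48 dy -4.57 dz 1.05 rz -18.27
```

>>> move_arm(
  deltas=[
    {"dx": 0,"dy": 0,"dz": 0,"rx": 0,"ry": 0,"rz": -1,"claw": 55},
    {"dx": 0,"dy": 0,"dz": 0,"rx": 0,"ry": 0,"rz": -1,"claw": 55},
    {"dx": 0,"dy": 0,"dz": 0,"rx": 0,"ry": 0,"rz": -1,"claw": 55},
    {"dx": 0,"dy": 0,"dz": 0,"rx": 0,"ry": 0,"rz": -1,"claw": 55},
    {"dx": 0,"dy": 0,"dz": 0,"rx": 0,"ry": 0,"rz": -1,"claw": 55},
  ],
)

```text
clock: 9.72
tool_pos: [0.5374, 0.2149, 0.2016]
tcp_rot: [180.0, -0.0, 53.5]
ft_force: [-0.1, -1.0, -0.5]
finger_gap: 0.0551
finger_force: 0.0
```

>>> move_arm(
  deltas=[
    {"dx": 0,"dy": 0,"dz": 0,"rx": 0,"ry": 0,"rz": -1,"claw": 55},
    {"dx": 0,"dy": 0,"dz": 0,"rx": 0,"ry": 0,"rz": -1,"claw": 55},
    {"dx": 0,"dy": 0,"dz": 0,"rx": 0,"ry": 0,"rz": -1,"claw": 55},
    {"dx": 0,"dy": 0,"dz": 0,"rx": 0,"ry": 0,"rz": -1,"claw": 55},
    {"dx": 0,"dy": 0,"dz": 0,"rx": 0,"ry": 0,"rz": -1,"claw": 55},
  ],
)

```text
clock: 10.35
tool_pos: [0.5374, 0.2149, 0.2016]
tcp_rot: [180.0, 0.0, 83.5]
ft_force: [-0.4, -0.3, 1.1]
finger_gap: 0.0549
finger_force: 0.0
```

>>> move_arm(
  deltas=[
    {"dx": 0,"dy": 0,"dz": 0,"rx": 0,"ry": 0,"rz": -1,"claw": 55},
    {"dx": 0,"dy": 0,"dz": 0,"rx": 0,"ry": 0,"rz": -1,"claw": 55},
    {"dx": 0,"dy": 0,"dz": 0,"rx": 0,"ry": 0,"rz": -1,"claw": 55},
    {"dx": 0,"dy": 0,"dz": 0,"rx": 0,"ry": 0,"rz": -1,"claw": 55},
    {"dx": 0,"dy": 0,"dz": 0,"rx": 0,"ry": 0,"rz": -1,"claw": 55},
  ],
)

```text
clock: 10.98
tool_pos: [0.5374, 0.2149, 0.2016]
tcp_rot: [180.0, 0.0, 113.5]
ft_force: [0.5, -0.3, 0.6]
finger_gap: 0.0551
finger_force: 0.0
```

Run:
```python
from h import *
go(.5565,.4215,.16,133)
```

```text
t11.0 pose [0.5374 0.2149 0.2016] [180.    0.  113.5] gap 0.0551 j7 -23
 units dx 4.55 dy 2.50 dz 1.04 rz -3.25
```

>>> move_arm(
  deltas=[
    {"dx": 0,"dy": 0,"dz": 0,"rx": 0,"ry": 0,"rz": -1,"claw": 60},
    {"dx": 0,"dy": 0,"dz": 0,"rx": 0,"ry": 0,"rz": -1,"claw": 60},
    {"dx": 0,"dy": 0,"dz": 0,"rx": 0,"ry": 0,"rz": -1,"claw": 60},
    {"dx": 0,"dy": 0,"dz": 0,"rx": 0,"ry": 0,"rz": -0.25,"claw": 60},
    {"dx": 0.69,"dy": 0.77,"dz": 0,"rx": 0,"ry": 0,"rz": 0,"claw": 60},
  ],
)

```text
clock: 11.6
tool_pos: [0.5422, 0.2537, 0.2015]
tcp_rot: [-179.9, 0.1, 132.5]
ft_force: [0.4, -0.1, 0.4]
finger_gap: 0.0601
finger_force: 0.0
```

>>> move_arm(
  deltas=[
    {"dx": 0.69,"dy": 0.77,"dz": 0,"rx": 0,"ry": 0,"rz": 0,"claw": 60},
    {"dx": 0.69,"dy": 0.77,"dz": 0,"rx": 0,"ry": 0,"rz": 0,"claw": 60},
    {"dx": 0.69,"dy": 0.77,"dz": 0,"rx": 0,"ry": 0,"rz": 0,"claw": 60},
    {"dx": 0.69,"dy": 0.77,"dz": 0,"rx": 0,"ry": 0,"rz": 0,"claw": 60},
    {"dx": 0,"dy": 0,"dz": 0.5,"rx": 0,"ry": 0,"rz": 0,"claw": 60},
  ],
)

```text
clock: 12.22
tool_pos: [0.5556, 0.4248, 0.1821]
tcp_rot: [179.8, -0.1, 132.9]
ft_force: [-0.5, -0.5, -0.7]
finger_gap: 0.0601
finger_force: 0.0
```

Run:
```python
from h import *
go(.5565,.4215,.022,133)
c=eyes.calibration("wrist"); im=eyes.snapshot("wrist"); 
cv2.imwrite("pics/w3.png",im[:,:,::-1])
for X in((.5565,.4215,.045),(.5565,.4215,0)): print(proj("wrist",X,c))
m=cv2.inRange(cv2.cvtColor(im,cv2.COLOR_RGB2HSV),np.array((20,150,60)),np.array((33,255,255)))
n,l,s,ct=cv2.connectedComponentsWithStats(m); print([(s[i].tolist(),ct[i].round(1).tolist()) for i in range(1,n) if s[i][4]>300])
import pickle; pickle.dump(c,open("w3.pkl","wb"))
```

```text
t12.2 pose [0.5556 0.4248 0.1821] [ 1.798e+02 -1.000e-01  1.329e+02] gap 0.0601 j7 -19
 units dx -0.08 dy -0.04 dz 4.00 rz -0.01
[316.81359914 191.42578432]
[316.86232627 179.498049  ]
[([76, 0, 135, 89, 2878], [143.6, 38.9]), ([300, 164, 36, 52, 1733], [317.6, 189.8])]
```

>>> move_arm(
  deltas=[
    {"dx": -0.08,"dy": -0.04,"dz": 0.5,"rx": 0,"ry": 0,"rz": 0,"claw": 60},
    {"dx": 0,"dy": 0,"dz": 0.9,"rx": 0,"ry": 0,"rz": 0,"claw": 60},
    {"dx": 0,"dy": 0,"dz": 0.9,"rx": 0,"ry": 0,"rz": 0,"claw": 60},
    {"dx": 0,"dy": 0,"dz": 0.7,"rx": 0,"ry": 0,"rz": 0,"claw": 60},
    {"dx": 0,"dy": 0,"dz": 0,"rx": 0,"ry": 0,"rz": 0,"claw": 60},
  ],
)

```text
clock: 12.9
tool_pos: [0.5571, 0.4153, 0.0593]
tcp_rot: [-179.8, 0.0, 132.7]
ft_force: [-0.3, 0.4, 1.2]
finger_gap: 0.06
finger_force: 0.0
```

Run:
```python
from h import *
go(.5565,.4215,.020,133)
```

```text
t12.9 pose [0.5571 0.4153 0.0593] [-179.8    0.   132.7] gap 0.0600 j7 -22
 units dx 0.13 dy 0.09 dz 0.98 rz -0.04
```

>>> move_arm(
  deltas=[
    {"dx": 0.13,"dy": 0.09,"dz": 0,"rx": 0,"ry": 0,"rz": 0,"claw": 60},
    {"dx": 0,"dy": 0,"dz": 0.5,"rx": 0,"ry": 0,"rz": 0,"claw": 60},
    {"dx": 0,"dy": 0,"dz": 0.48,"rx": 0,"ry": 0,"rz": 0,"claw": 60},
    {"dx": 0,"dy": 0,"dz": 0,"rx": 0,"ry": 0,"rz": 0,"claw": 60},
    {"dx": 0,"dy": 0,"dz": 0,"rx": 0,"ry": 0,"rz": 0,"claw": 60},
  ],
)

```text
clock: 13.52
tool_pos: [0.5567, 0.4239, 0.0225]
tcp_rot: [180.0, -0.0, 132.8]
ft_force: [0.2, 0.4, 0.3]
finger_gap: 0.0599
finger_force: 0.0
```

>>> move_arm(
  deltas=[
    {"dx": 0,"dy": 0,"dz": 0,"rx": 0,"ry": 0,"rz": 0,"claw": 28},
    {"dx": 0,"dy": 0,"dz": 0,"rx": 0,"ry": 0,"rz": 0,"claw": 28},
    {"dx": 0,"dy": 0,"dz": 0,"rx": 0,"ry": 0,"rz": 0,"claw": 28},
    {"dx": 0,"dy": 0,"dz": 0,"rx": 0,"ry": 0,"rz": 0,"claw": 28},
    {"dx": 0,"dy": 0,"dz": 0,"rx": 0,"ry": 0,"rz": 0,"claw": 28},
  ],
)

```text
clock: 14.15
tool_pos: [0.5571, 0.424, 0.0231]
tcp_rot: [179.9, 0.0, 132.8]
ft_force: [0.0, -0.9, 6.8]
finger_gap: 0.0353
finger_force: 60.2
```

Run:
```python
from h import *
go(.5565,.4215,.18,133)
```

```text
t14.2 pose [0.5571 0.424  0.0231] [179.9   0.  132.8] gap 0.0353 j7 -24
 units dx -0.04 dy -0.05 dz -3.92 rz -0.03
```

>>> move_arm(
  deltas=[
    {"dx": 0,"dy": 0,"dz": -0.5,"rx": 0,"ry": 0,"rz": 0,"claw": 28},
    {"dx": 0,"dy": 0,"dz": -1,"rx": 0,"ry": 0,"rz": 0,"claw": 28},
    {"dx": 0,"dy": 0,"dz": -1,"rx": 0,"ry": 0,"rz": 0,"claw": 28},
    {"dx": 0,"dy": 0,"dz": -1,"rx": 0,"ry": 0,"rz": 0,"claw": 28},
    {"dx": 0,"dy": 0,"dz": -0.4,"rx": 0,"ry": 0,"rz": 0,"claw": 28},
  ],
)

```text
clock: 14.78
tool_pos: [0.5572, 0.4243, 0.1821]
tcp_rot: [179.8, 0.0, 132.8]
ft_force: [0.1, 0.4, -0.4]
finger_gap: 0.0355
finger_force: 59.7
```

>>> move_arm(
  deltas=[
    {"dx": -0.7,"dy": -0.7,"dz": 0,"rx": 0,"ry": 0,"rz": 0,"claw": 28},
    {"dx": -0.8,"dy": -0.8,"dz": 0,"rx": 0,"ry": 0,"rz": 0,"claw": 28},
    {"dx": -0.8,"dy": -0.8,"dz": 0,"rx": 0,"ry": 0,"rz": 0,"claw": 28},
    {"dx": -0.8,"dy": -0.8,"dz": 0,"rx": 0,"ry": 0,"rz": 0,"claw": 28},
    {"dx": -0.8,"dy": -0.8,"dz": 0,"rx": 0,"ry": 0,"rz": 0,"claw": 28},
  ],
)

```text
clock: 15.4
tool_pos: [0.5479, 0.2016, 0.1786]
tcp_rot: [-180.0, 0.0, 132.8]
ft_force: [0.8, -0.6, 0.1]
finger_gap: 0.0349
finger_force: 59.8
```

>>> move_arm(
  deltas=[
    {"dx": 0,"dy": 0,"dz": 0,"rx": 0,"ry": 0,"rz": 1,"claw": 28},
    {"dx": 0,"dy": 0,"dz": 0,"rx": 0,"ry": 0,"rz": 1,"claw": 28},
    {"dx": 0,"dy": 0,"dz": 0,"rx": 0,"ry": 0,"rz": 1,"claw": 28},
    {"dx": 0,"dy": 0,"dz": 0,"rx": 0,"ry": 0,"rz": 1,"claw": 28},
    {"dx": 0,"dy": 0,"dz": 0,"rx": 0,"ry": 0,"rz": 1,"claw": 28},
  ],
)

```text
clock: 16.02
tool_pos: [0.5481, 0.2032, 0.1786]
tcp_rot: [-180.0, 0.0, 102.6]
ft_force: [-0.2, 0.0, 1.4]
finger_gap: 0.0353
finger_force: 59.8
```

>>> move_arm(
  deltas=[
    {"dx": 0,"dy": 0,"dz": 0,"rx": 0,"ry": 0,"rz": 1,"claw": 28},
    {"dx": 0,"dy": 0,"dz": 0,"rx": 0,"ry": 0,"rz": 0.25,"claw": 28},
    {"dx": 0,"dy": 0,"dz": 0,"rx": 0,"ry": 0,"rz": 0,"claw": 28},
    {"dx": 0,"dy": 0,"dz": 0,"rx": 0,"ry": 0,"rz": 0,"claw": 28},
    {"dx": 0,"dy": 0,"dz": 0,"rx": 0,"ry": 0,"rz": 0,"claw": 28},
  ],
)

```text
clock: 16.65
tool_pos: [0.5483, 0.2032, 0.1783]
tcp_rot: [-180.0, -0.0, 95.4]
ft_force: [-0.0, -0.8, -0.3]
finger_gap: 0.0352
finger_force: 59.8
```

Run:
```python
from h import *
go(.549,.198,.1,95.3)
t=eyes.calibration("wrist"); im=eyes.snapshot("wrist"); cv2.imwrite("pics/w4.png",cv2.resize(im[:,:,::-1],None,fx=1.25,fy=1.25,interpolation=cv2.INTER_CUBIC))
import pickle; pickle.dump(t,open("w4.pkl","wb"))
```

```text
t16.6 pose [0.5483 0.2032 0.1783] [-180.    -0.    95.4] gap 0.0352 j7 -38
 units dx -0.13 dy 0.01 dz 1.96 rz 0.01
```

View pics/w4.png

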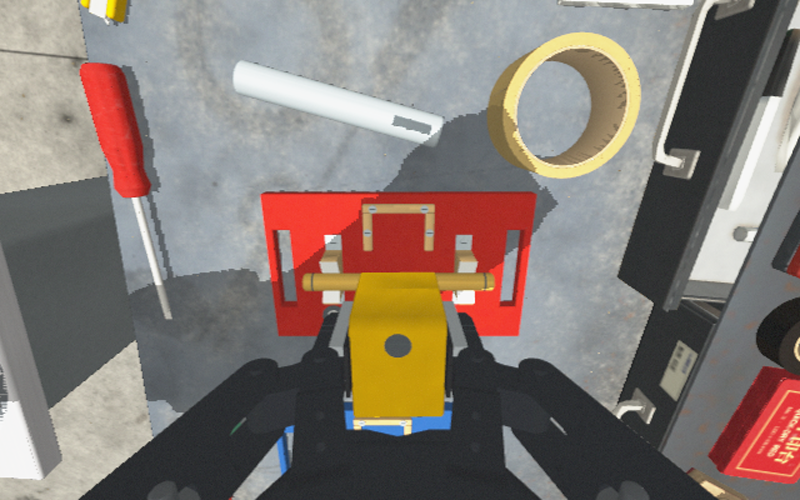

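The view shows the rod lying in both red cradles, from (302,283) to (494,283). That is centred on the carrier, which spans 262 to 536. The pocket's middle is at column 399, aligned with the tool, and the yellow nose points down in the image (−y), towards the bar. Lowering it now.

>>> move_arm(
  deltas=[
    {"dx": -0.13,"dy": 0.01,"dz": 0,"rx": 0,"ry": 0,"rz": 0,"claw": 28},
    {"dx": 0,"dy": 0,"dz": 0.8,"rx": 0,"ry": 0,"rz": 0,"claw": 28},
    {"dx": 0,"dy": 0,"dz": 0.8,"rx": 0,"ry": 0,"rz": 0,"claw": 28},
    {"dx": 0,"dy": 0,"dz": 0.6,"rx": 0,"ry": 0,"rz": 0,"claw": 28},
    {"dx": 0,"dy": 0,"dz": 0.4,"rx": 0,"ry": 0,"rz": 0,"claw": 28},
  ],
)

```text
clock: 17.32
tool_pos: [0.549, 0.1977, 0.0732]
tcp_rot: [-180.0, 0.0, 95.3]
ft_force: [0.4, -0.1, 0.6]
finger_gap: 0.0354
finger_force: 59.8
```

>>> move_arm(
  deltas=[
    {"dx": 0,"dy": 0,"dz": 0,"rx": 0,"ry": 0,"rz": 0,"claw": 28},
    {"dx": 0,"dy": 0,"dz": 0,"rx": 0,"ry": 0,"rz": 0,"claw": 28},
    {"dx": 0,"dy": 0,"dz": 0,"rx": 0,"ry": 0,"rz": 0,"claw": 28},
    {"dx": 0,"dy": 0,"dz": 0,"rx": 0,"ry": 0,"rz": 0,"claw": 28},
    {"dx": 0,"dy": 0,"dz": 0,"rx": 0,"ry": 0,"rz": 0,"claw": 28},
  ],
)

```text
clock: 17.95
tool_pos: [0.5493, 0.1981, 0.0746]
tcp_rot: [180.0, -0.0, 95.3]
ft_force: [-0.2, 0.2, -0.5]
finger_gap: 0.0351
finger_force: 59.8
```

Run:
```python
from h import *
go(.549,.198,.0355,95.3)
import pickle; c=pickle.load(open("w4.pkl","rb"))
W=lambda p,z: ray("wrist",((p[0]+.5)/1.25-.5,(p[1]+.5)/1.25-.5),z,c)
w=np.array([W(p,.012) for p in ((262,193),(536,193),(518,335),(277,336))]); print("red",w.round(4).tolist(),w.mean(0))
w=np.array([W(p,.017) for p in ((363,205),(434,205))]); print("batten back outer",w.round(4).tolist())
a,b=W((237,80),.0125),W((440,130),.0125); print("shaft",(a+b)/2,np.linalg.norm(a-b),np.degrees(np.arctan2(*(b-a)[1::-1])))
```

```text
t17.9 pose [0.5493 0.1981 0.0746] [180.   -0.   95.3] gap 0.0351 j7 -42
 units dx -0.00 dy -0.01 dz 0.98 rz 0.00
red [[0.4304, 0.2211, 0.012], [0.6625, 0.2423, 0.012], [0.6755, 0.103, 0.012], [0.4403, 0.0804, 0.012]] [0.55217126 0.16172074 0.012     ]
batten back outer [[0.517, 0.2197, 0.017], [0.5768, 0.2251, 0.017]]
shaft [0.49444485 0.29638875 0.0125    ] 0.1616209135249406 -7.822827636430431
```

>>> move_arm(
  deltas=[
    {"dx": 0,"dy": 0,"dz": 0.5,"rx": 0,"ry": 0,"rz": 0,"claw": 28},
    {"dx": 0,"dy": 0,"dz": 0.3,"rx": 0,"ry": 0,"rz": 0,"claw": 28},
    {"dx": 0,"dy": 0,"dz": 0.16,"rx": 0,"ry": 0,"rz": 0,"claw": 28},
    {"dx": 0,"dy": 0,"dz": 0,"rx": 0,"ry": 0,"rz": 0,"claw": 28},
    {"dx": 0,"dy": 0,"dz": 0,"rx": 0,"ry": 0,"rz": 0,"claw": 28},
  ],
)

```text
clock: 18.58
tool_pos: [0.5491, 0.1981, 0.0357]
tcp_rot: [-180.0, 0.0, 95.3]
ft_force: [-0.8, -0.0, -0.7]
finger_gap: 0.0353
finger_force: 60.3
```

Run:
```python
from h import *
go(.549,.198,.0355,95.3); print(env.sense()["ft_force"])
```

```text
t18.6 pose [0.5491 0.1981 0.0357] [-180.     0.    95.3] gap 0.0353 j7 -44
 units dx -0.00 dy -0.00 dz 0.01 rz 0.00
[-0.76966241 -0.0475104  -0.65409203]
```

>>> move_arm(
  deltas=[
    {"dx": 0,"dy": 0,"dz": 0,"rx": 0,"ry": 0,"rz": 0,"claw": 52},
    {"dx": 0,"dy": 0,"dz": 0,"rx": 0,"ry": 0,"rz": 0,"claw": 52},
    {"dx": 0,"dy": 0,"dz": 0,"rx": 0,"ry": 0,"rz": 0,"claw": 52},
    {"dx": 0,"dy": 0,"dz": -0.4,"rx": 0,"ry": 0,"rz": 0,"claw": 52},
    {"dx": 0,"dy": 0,"dz": -0.8,"rx": 0,"ry": 0,"rz": 0,"claw": 52},
  ],
)

```text
clock: 19.2
tool_pos: [0.5486, 0.1981, 0.0846]
tcp_rot: [-179.9, 0.0, 95.3]
ft_force: [1.0, -0.6, 0.0]
finger_gap: 0.0517
finger_force: 0.0
```

>>> move_arm(
  deltas=[
    {"dx": 0,"dy": 0,"dz": -1,"rx": 0,"ry": 0,"rz": 0,"claw": 52},
    {"dx": 0,"dy": 0,"dz": -0.8,"rx": 0,"ry": 0,"rz": 0,"claw": 52},
    {"dx": 0.86,"dy": -0.38,"dz": 0,"rx": 0,"ry": 0,"rz": 0,"claw": 52},
    {"dx": 0.86,"dy": -0.38,"dz": 0,"rx": 0,"ry": 0,"rz": 0,"claw": 52},
    {"dx": 0.86,"dy": -0.38,"dz": 0,"rx": 0,"ry": 0,"rz": 0,"claw": 52},
  ],
)

```text
clock: 19.82
tool_pos: [0.4937, 0.2976, 0.1572]
tcp_rot: [179.9, -0.0, 95.3]
ft_force: [-0.1, 0.3, 0.3]
finger_gap: 0.0518
finger_force: 0.0
```

>>> move_arm(
  deltas=[
    {"dx": 0,"dy": 0,"dz": 0,"rx": 0,"ry": 0,"rz": -1,"claw": 52},
    {"dx": 0,"dy": 0,"dz": 0,"rx": 0,"ry": 0,"rz": -1,"claw": 52},
    {"dx": 0,"dy": 0,"dz": 0,"rx": 0,"ry": 0,"rz": -1,"claw": 52},
    {"dx": 0,"dy": 0,"dz": 0,"rx": 0,"ry": 0,"rz": -1,"claw": 52},
    {"dx": 0,"dy": 0,"dz": 0,"rx": 0,"ry": 0,"rz": -1,"claw": 52},
  ],
)

```text
clock: 20.45
tool_pos: [0.4943, 0.2967, 0.1571]
tcp_rot: [180.0, 0.0, 125.5]
ft_force: [-0.2, -0.4, 0.5]
finger_gap: 0.0521
finger_force: 0.0
```

>>> move_arm(
  deltas=[
    {"dx": 0,"dy": 0,"dz": 0,"rx": 0,"ry": 0,"rz": -1,"claw": 52},
    {"dx": 0,"dy": 0,"dz": 0,"rx": 0,"ry": 0,"rz": -1,"claw": 52},
    {"dx": 0,"dy": 0,"dz": 0,"rx": 0,"ry": 0,"rz": -1,"claw": 52},
    {"dx": 0,"dy": 0,"dz": 0,"rx": 0,"ry": 0,"rz": -1,"claw": 52},
    {"dx": 0,"dy": 0,"dz": 0,"rx": 0,"ry": 0,"rz": -1,"claw": 52},
  ],
)

```text
clock: 21.08
tool_pos: [0.4943, 0.2966, 0.1571]
tcp_rot: [180.0, 0.0, 155.5]
ft_force: [-0.5, -0.8, 0.1]
finger_gap: 0.0517
finger_force: 0.0
```

>>> move_arm(
  deltas=[
    {"dx": 0,"dy": 0,"dz": 0,"rx": 0,"ry": 0,"rz": -1,"claw": 52},
    {"dx": 0,"dy": 0,"dz": 0,"rx": 0,"ry": 0,"rz": -1,"claw": 52},
    {"dx": 0,"dy": 0,"dz": 0,"rx": 0,"ry": 0,"rz": -0.67,"claw": 52},
    {"dx": 0,"dy": 0,"dz": 0,"rx": 0,"ry": 0,"rz": 0,"claw": 52},
    {"dx": 0,"dy": 0,"dz": 0,"rx": 0,"ry": 0,"rz": 0,"claw": 52},
  ],
)

```text
clock: 21.7
tool_pos: [0.4943, 0.2966, 0.1564]
tcp_rot: [180.0, 0.0, 171.2]
ft_force: [0.9, 0.5, -0.4]
finger_gap: 0.0517
finger_force: 0.0
```

Run:
```python
from h import *
go(.4943,.2967,.06,171.3)
t=eyes.calibration("wrist"); im=eyes.snapshot("wrist"); cv2.imwrite("pics/w5.png",im[:,:,::-1])
g=cv2.cvtColor(im,cv2.COLOR_RGB2GRAY)
for X in((.4943,.2967,.0125),(.4943+.079,.2967-.0121,.0125),(.4943-.079,.2967+.0121,.0125)):
    p=proj("wrist",X,t); r=int(round(p[1])); print(p.round(1), g[r,int(p[0])-22:int(p[0])+23:2].tolist() if 0<=r<400 else "")
```

```text
t21.7 pose [0.4943 0.2966 0.1564] [180.    0.  171.2] gap 0.0517 j7 15
 units dx 0.00 dy 0.00 dz 2.41 rz -0.01
[319.  186.5] [96, 95, 96, 96, 94, 113, 133, 141, 144, 151, 156, 155, 155, 151, 149, 144, 137, 119, 104, 104, 104, 101, 102]
[319.2 255.2] [90, 90, 91, 90, 89, 107, 136, 143, 147, 141, 111, 108, 118, 148, 145, 140, 115, 97, 98, 99, 104, 99, 96]
[318.9 104.2] [157, 156, 161, 153, 158, 157, 156, 157, 161, 153, 155, 145, 156, 148, 163, 165, 164, 157, 155, 156, 156, 158, 156]
```

>>> move_arm(
  deltas=[
    {"dx": 0,"dy": 0,"dz": 0.6,"rx": 0,"ry": 0,"rz": 0,"claw": 52},
    {"dx": 0,"dy": 0,"dz": 0.9,"rx": 0,"ry": 0,"rz": 0,"claw": 52},
    {"dx": 0,"dy": 0,"dz": 0.9,"rx": 0,"ry": 0,"rz": 0,"claw": 52},
    {"dx": 0,"dy": 0,"dz": 0.6,"rx": 0,"ry": 0,"rz": 0,"claw": 52},
    {"dx": 0,"dy": 0,"dz": 0,"rx": 0,"ry": 0,"rz": 0,"claw": 52},
  ],
)

```text
clock: 22.38
tool_pos: [0.4936, 0.2965, 0.0349]
tcp_rot: [-179.9, -0.1, 171.3]
ft_force: [-0.2, 0.5, 0.0]
finger_gap: 0.052
finger_force: 0.0
```

Run:
```python
from h import *
go(.4943,.2967,.0155,171.3)
```

```text
t22.4 pose [0.4936 0.2965 0.0349] [-1.799e+02 -1.000e-01  1.713e+02] gap 0.0520 j7 8
 units dx -0.02 dy 0.01 dz 0.49 rz 0.01
```

>>> move_arm(
  deltas=[
    {"dx": 0,"dy": 0,"dz": 0.3,"rx": 0,"ry": 0,"rz": 0,"claw": 52},
    {"dx": 0,"dy": 0,"dz": 0.19,"rx": 0,"ry": 0,"rz": 0,"claw": 52},
    {"dx": 0,"dy": 0,"dz": 0,"rx": 0,"ry": 0,"rz": 0,"claw": 15},
    {"dx": 0,"dy": 0,"dz": 0,"rx": 0,"ry": 0,"rz": 0,"claw": 15},
    {"dx": 0,"dy": 0,"dz": 0,"rx": 0,"ry": 0,"rz": 0,"claw": 15},
  ],
)

```text
clock: 23.0
tool_pos: [0.4944, 0.2968, 0.0168]
tcp_rot: [180.0, 0.0, 171.3]
ft_force: [-1.2, -0.5, 5.7]
finger_gap: 0.0229
finger_force: 58.9
```

>>> move_arm(
  deltas=[
    {"dx": 0,"dy": 0,"dz": 0,"rx": 0,"ry": 0,"rz": 0,"claw": 15},
    {"dx": 0,"dy": 0,"dz": 0,"rx": 0,"ry": 0,"rz": 0,"claw": 15},
    {"dx": 0,"dy": 0,"dz": 0,"rx": 0,"ry": 0,"rz": 0,"claw": 15},
    {"dx": 0,"dy": 0,"dz": -0.1,"rx": 0,"ry": 0,"rz": 0,"claw": 15},
    {"dx": 0,"dy": 0,"dz": -0.4,"rx": 0,"ry": 0,"rz": 0,"claw": 15},
  ],
)

```text
clock: 23.62
tool_pos: [0.4937, 0.2963, 0.0363]
tcp_rot: [-179.9, -0.1, 171.4]
ft_force: [0.0, -0.1, -5.9]
finger_gap: 0.0227
finger_force: 59.2
```

Run:
```python
from h import *
go(.558,-.071,.18,185.3); print(env.sense()["ft_force"],env.sense()["finger_force"],env.sense()["joint_pos"].round())
```

```text
t23.6 pose [0.4937 0.2963 0.0363] [-1.799e+02 -1.000e-01  1.714e+02] gap 0.0227 j7 8
 units dx -2.97 dy -8.84 dz -3.59 rz -2.32
[ 0.00677513 -0.09035433 -5.94934023] 59.22196626663208 [ -9.  48. -40. 105.  44.  44.   8.]
```

>>> move_arm(
  deltas=[
    {"dx": 0,"dy": 0,"dz": -0.9,"rx": 0,"ry": 0,"rz": 0,"claw": 15},
    {"dx": 0,"dy": 0,"dz": -1,"rx": 0,"ry": 0,"rz": 0,"claw": 15},
    {"dx": 0,"dy": 0,"dz": -1,"rx": 0,"ry": 0,"rz": 0,"claw": 15},
    {"dx": 0,"dy": 0,"dz": -0.9,"rx": 0,"ry": 0,"rz": 0,"claw": 15},
    {"dx": -0.2,"dy": -0.6,"dz": 0,"rx": 0,"ry": 0,"rz": 0,"claw": 15},
  ],
)

```text
clock: 24.25
tool_pos: [0.4986, 0.2738, 0.192]
tcp_rot: [179.8, 0.2, 171.5]
ft_force: [-0.5, -0.9, -6.2]
finger_gap: 0.0226
finger_force: 59.6
```

>>> move_arm(
  deltas=[
    {"dx": -0.3,"dy": -0.98,"dz": 0,"rx": 0,"ry": 0,"rz": 0,"claw": 15},
    {"dx": -0.3,"dy": -0.98,"dz": 0,"rx": 0,"ry": 0,"rz": 0,"claw": 15},
    {"dx": -0.3,"dy": -0.98,"dz": 0,"rx": 0,"ry": 0,"rz": 0,"claw": 15},
    {"dx": -0.3,"dy": -0.98,"dz": 0,"rx": 0,"ry": 0,"rz": 0,"claw": 15},
    {"dx": -0.3,"dy": -0.98,"dz": 0,"rx": 0,"ry": 0,"rz": 0,"claw": 15},
  ],
)

```text
clock: 24.88
tool_pos: [0.5282, 0.0676, 0.1892]
tcp_rot: [-180.0, 0.0, 171.4]
ft_force: [1.0, 0.8, -4.8]
finger_gap: 0.0224
finger_force: 59.6
```

>>> move_arm(
  deltas=[
    {"dx": -0.35,"dy": -0.98,"dz": 0,"rx": 0,"ry": 0,"rz": 0,"claw": 15},
    {"dx": -0.35,"dy": -0.98,"dz": 0,"rx": 0,"ry": 0,"rz": 0,"claw": 15},
    {"dx": -0.35,"dy": -0.98,"dz": 0,"rx": 0,"ry": 0,"rz": 0,"claw": 15},
    {"dx": 0,"dy": 0,"dz": 0,"rx": 0,"ry": 0,"rz": -1,"claw": 15},
    {"dx": 0,"dy": 0,"dz": 0,"rx": 0,"ry": 0,"rz": -1,"claw": 15},
  ],
)

```text
clock: 25.5
tool_pos: [0.5519, -0.0541, 0.1891]
tcp_rot: [-180.0, 0.0, -176.5]
ft_force: [-0.2, 0.3, -6.0]
finger_gap: 0.0227
finger_force: 59.8
```

>>> move_arm(
  deltas=[
    {"dx": 0,"dy": 0,"dz": 0,"rx": 0,"ry": 0,"rz": -0.32,"claw": 15},
    {"dx": 0,"dy": 0,"dz": 0,"rx": 0,"ry": 0,"rz": 0,"claw": 15},
    {"dx": 0,"dy": 0,"dz": 0,"rx": 0,"ry": 0,"rz": 0,"claw": 15},
    {"dx": 0,"dy": 0,"dz": 0,"rx": 0,"ry": 0,"rz": 0,"claw": 15},
    {"dx": 0,"dy": 0,"dz": 0,"rx": 0,"ry": 0,"rz": 0,"claw": 15},
  ],
)

```text
clock: 26.12
tool_pos: [0.5521, -0.0536, 0.1883]
tcp_rot: [-180.0, -0.0, -174.7]
ft_force: [0.6, 0.6, -5.6]
finger_gap: 0.0229
finger_force: 59.8
```

Run:
```python
from h import *
go(.558,-.071,.18,185.3); print(env.sense()["joint_pos"].round(),env.sense()["ft_force"])
c=eyes.calibration("wrist"); im=eyes.snapshot("wrist"); cv2.imwrite("pics/w6.png",cv2.resize(im[:,:,::-1],None,fx=1.25,fy=1.25,interpolation=cv2.INTER_CUBIC))
import pickle; pickle.dump(c,open("w6.pkl","wb"))
# fit the blue base outline: predicted corners, detected blue mask corners
m=cv2.inRange(cv2.cvtColor(im,cv2.COLOR_RGB2HSV),np.array((100,130,40)),np.array((120,255,255)))
def corners(cx,cy,yaw):
    r=np.radians(yaw); return [(cx+np.cos(r)*a-np.sin(r)*b,cy+np.sin(r)*a+np.cos(r)*b,.012) for a,b in((.118,.07),(.118,-.07),(-.118,-.07),(-.118,.07))]
print([proj("wrist",X,c).round(1).tolist() for X in corners(.558,-.071,5.3)])
# edges: sample each edge of mask as lines in world
ys,xs=np.nonzero(cv2.morphologyEx(m,cv2.MORPH_OPEN,np.ones((5,5))))
P=np.array([ray("wrist",(x,y),.012,c)[:2] for x,y in zip(xs,ys)]); r=np.radians(5.3); q=(P-[.558,-.071])@np.array([[np.cos(r),-np.sin(r)],[np.sin(r),np.cos(r)]])
q=q[(abs(q[:,0])<.15)&(abs(q[:,1])<.1)]
print("extent in carrier frame x",q[:,0].min(),q[:,0].max(),"y",q[:,1].min(),q[:,1].max())
for lo,hi in((-.1,-.05),(.05,.1)):
    s=q[(q[:,0]>lo)&(q[:,0]<hi)]; print("x band",lo,"y",s[:,1].min().round(4),s[:,1].max().round(4))
```

```text
t26.1 pose [ 0.5521 -0.0536  0.1883] [-180.    -0.  -174.7] gap 0.0229 j7 65
 units dx -0.11 dy -0.45 dz 0.21 rz -0.01
[ 36.  36. -52. 104.  33.  57.  65.] [ 0.55077226  0.59277126 -5.56624428]
[[360.0, 271.1], [250.0, 271.5], [230.7, 68.7], [370.7, 68.2]]
extent in carrier frame x -0.11860017925089089 0.11590989131020288 y -0.07009114542526812 0.06903378559397345
x band -0.1 y -0.0699 0.069
x band 0.05 y -0.0701 0.0684
```

View pics/w6.png

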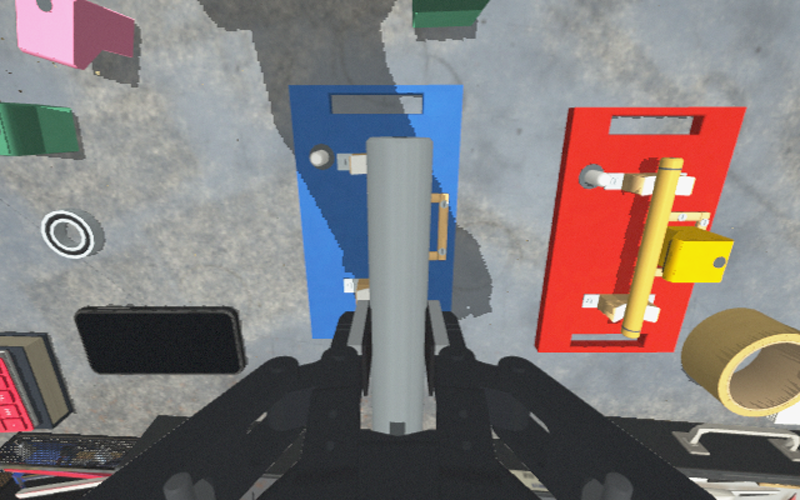

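The view shows the yellow chock standing in the red pocket beside the seated rod, nose over it. The blue base fits a centre of (0.557,−0.0715), yaw 5.3°, and its post top is at (318,157). Next I'll lower the shaft.

>>> move_arm(
  deltas=[
    {"dx": -0.08,"dy": -0.46,"dz": 0,"rx": 0,"ry": 0,"rz": 0,"claw": 15},
    {"dx": 0,"dy": 0,"dz": 0.8,"rx": 0,"ry": 0,"rz": 0,"claw": 15},
    {"dx": 0,"dy": 0,"dz": 0.9,"rx": 0,"ry": 0,"rz": 0,"claw": 15},
    {"dx": 0,"dy": 0,"dz": 0.8,"rx": 0,"ry": 0,"rz": 0,"claw": 15},
    {"dx": 0,"dy": 0,"dz": 0.4,"rx": 0,"ry": 0,"rz": 0,"claw": 15},
  ],
)

```text
clock: 26.8
tool_pos: [0.5566, -0.0724, 0.0708]
tcp_rot: [180.0, -0.1, -174.8]
ft_force: [0.9, 0.7, -4.9]
finger_gap: 0.0224
finger_force: 59.7
```

>>> move_arm(
  deltas=[
    {"dx": 0,"dy": 0,"dz": 0,"rx": 0,"ry": 0,"rz": 0,"claw": 15},
    {"dx": 0,"dy": 0,"dz": 0,"rx": 0,"ry": 0,"rz": 0,"claw": 15},
    {"dx": 0,"dy": 0,"dz": 0,"rx": 0,"ry": 0,"rz": 0,"claw": 15},
    {"dx": 0,"dy": 0,"dz": 0,"rx": 0,"ry": 0,"rz": 0,"claw": 15},
    {"dx": 0,"dy": 0,"dz": 0,"rx": 0,"ry": 0,"rz": 0,"claw": 15},
  ],
)

```text
clock: 27.42
tool_pos: [0.5571, -0.0718, 0.0726]
tcp_rot: [-180.0, 0.0, -174.7]
ft_force: [0.4, -1.4, -5.4]
finger_gap: 0.0228
finger_force: 59.7
```

Run:
```python
from h import *
go(.557,-.0715,.047,185.3); 
import pickle; c=pickle.load(open("w6.pkl","rb"))
W=lambda p,z: ray("wrist",((p[0]+.5)/1.25-.5,(p[1]+.5)/1.25-.5),z,c)
print("post",W((318,157),.034).round(4),"bearing",W((68,234),.012).round(4))
r=np.radians(5.3);print("post expected",.557-.062*np.cos(r)+.047*np.sin(r),-.0715-.062*np.sin(r)-.047*np.cos(r),"pocket",.557-.036*np.sin(r),-.0715+.036*np.cos(r))
```

```text
t27.4 pose [ 0.5571 -0.0718  0.0726] [-180.     0.  -174.7] gap 0.0228 j7 60
 units dx 0.00 dy 0.01 dz 0.64 rz -0.01
post [ 0.498  -0.1225  0.034 ] bearing [ 0.5893 -0.3538  0.012 ]
post expected 0.49960648632254434 -0.12402603723636217 pocket 0.5536746588519238 -0.03565391086535504
```

>>> move_arm(
  deltas=[
    {"dx": 0,"dy": 0,"dz": 0.3,"rx": 0,"ry": 0,"rz": 0,"claw": 15},
    {"dx": 0,"dy": 0,"dz": 0.2,"rx": 0,"ry": 0,"rz": 0,"claw": 15},
    {"dx": 0,"dy": 0,"dz": 0.1,"rx": 0,"ry": 0,"rz": 0,"claw": 15},
    {"dx": 0,"dy": 0,"dz": 0,"rx": 0,"ry": 0,"rz": 0,"claw": 15},
    {"dx": 0,"dy": 0,"dz": 0,"rx": 0,"ry": 0,"rz": 0,"claw": 15},
  ],
)

```text
clock: 28.05
tool_pos: [0.557, -0.0715, 0.0482]
tcp_rot: [180.0, 0.0, -174.7]
ft_force: [-0.6, 0.8, -5.1]
finger_gap: 0.0227
finger_force: 59.9
```

>>> move_arm(
  deltas=[
    {"dx": 0,"dy": 0,"dz": 0.04,"rx": 0,"ry": 0,"rz": 0,"claw": 15},
    {"dx": 0,"dy": 0,"dz": 0,"rx": 0,"ry": 0,"rz": 0,"claw": 50},
    {"dx": 0,"dy": 0,"dz": 0,"rx": 0,"ry": 0,"rz": 0,"claw": 50},
    {"dx": 0,"dy": 0,"dz": 0,"rx": 0,"ry": 0,"rz": 0,"claw": 50},
    {"dx": 0,"dy": 0,"dz": -0.4,"rx": 0,"ry": 0,"rz": 0,"claw": 50},
  ],
)

```text
clock: 28.68
tool_pos: [0.5565, -0.0716, 0.0626]
tcp_rot: [180.0, -0.1, -174.7]
ft_force: [0.4, 0.0, 1.2]
finger_gap: 0.05
finger_force: 0.0
```

>>> move_arm(
  deltas=[
    {"dx": 0,"dy": 0,"dz": -0.8,"rx": 0,"ry": 0,"rz": 0,"claw": 55},
    {"dx": 0,"dy": 0,"dz": -1,"rx": 0,"ry": 0,"rz": 0,"claw": 60},
    {"dx": 0,"dy": 0,"dz": -1,"rx": 0,"ry": 0,"rz": 0,"claw": 60},
    {"dx": 0.2,"dy": -0.6,"dz": -0.3,"rx": 0,"ry": 0,"rz": 0,"claw": 60},
    {"dx": 0.31,"dy": -0.98,"dz": 0,"rx": 0,"ry": 0,"rz": 0,"claw": 60},
  ],
)

```text
clock: 29.3
tool_pos: [0.5431, -0.1361, 0.1891]
tcp_rot: [-180.0, 0.2, -174.6]
ft_force: [0.6, -0.7, -0.8]
finger_gap: 0.06
finger_force: 0.0
```

>>> move_arm(
  deltas=[
    {"dx": 0.31,"dy": -0.98,"dz": 0,"rx": 0,"ry": 0,"rz": 0,"claw": 60},
    {"dx": 0.31,"dy": -0.98,"dz": 0,"rx": 0,"ry": 0,"rz": 0,"claw": 60},
    {"dx": 0.31,"dy": -0.98,"dz": 0,"rx": 0,"ry": 0,"rz": 0,"claw": 60},
    {"dx": 0.31,"dy": -0.98,"dz": 0,"rx": 0,"ry": 0,"rz": 0,"claw": 60},
    {"dx": 0.31,"dy": -0.98,"dz": 0,"rx": 0,"ry": 0,"rz": 0,"claw": 60},
  ],
)

```text
clock: 29.92
tool_pos: [0.4984, -0.3386, 0.1879]
tcp_rot: [-180.0, 0.0, -174.7]
ft_force: [0.4, -0.0, -0.0]
finger_gap: 0.0597
finger_force: 0.0
```

>>> move_arm(
  deltas=[
    {"dx": 0,"dy": 0,"dz": 0,"rx": 0,"ry": 0,"rz": 1,"claw": 60},
    {"dx": 0,"dy": 0,"dz": 0,"rx": 0,"ry": 0,"rz": 1,"claw": 60},
    {"dx": 0,"dy": 0,"dz": 0,"rx": 0,"ry": 0,"rz": 1,"claw": 60},
    {"dx": 0,"dy": 0,"dz": 0,"rx": 0,"ry": 0,"rz": 1,"claw": 60},
    {"dx": 0,"dy": 0,"dz": 0,"rx": 0,"ry": 0,"rz": 1,"claw": 60},
  ],
)

```text
clock: 30.55
tool_pos: [0.4989, -0.3372, 0.1878]
tcp_rot: [180.0, 0.0, 155.1]
ft_force: [-0.3, 0.3, -0.7]
finger_gap: 0.06
finger_force: 0.0
```

>>> move_arm(
  deltas=[
    {"dx": 0,"dy": 0,"dz": 0,"rx": 0,"ry": 0,"rz": 1,"claw": 60},
    {"dx": 0,"dy": 0,"dz": 0,"rx": 0,"ry": 0,"rz": 1,"claw": 60},
    {"dx": 0,"dy": 0,"dz": 0,"rx": 0,"ry": 0,"rz": 1,"claw": 60},
    {"dx": 0,"dy": 0,"dz": 0,"rx": 0,"ry": 0,"rz": 1,"claw": 60},
    {"dx": 0,"dy": 0,"dz": 0,"rx": 0,"ry": 0,"rz": 1,"claw": 60},
  ],
)

```text
clock: 31.18
tool_pos: [0.4989, -0.3371, 0.1878]
tcp_rot: [180.0, 0.0, 125.1]
ft_force: [0.8, -0.6, 0.5]
finger_gap: 0.0599
finger_force: 0.0
```

>>> move_arm(
  deltas=[
    {"dx": 0,"dy": 0,"dz": 0,"rx": 0,"ry": 0,"rz": 1,"claw": 60},
    {"dx": 0,"dy": 0,"dz": 0,"rx": 0,"ry": 0,"rz": 1,"claw": 60},
    {"dx": 0,"dy": 0,"dz": 0,"rx": 0,"ry": 0,"rz": 1,"claw": 60},
    {"dx": 0,"dy": 0,"dz": 0,"rx": 0,"ry": 0,"rz": 1,"claw": 60},
    {"dx": 0,"dy": 0,"dz": 0,"rx": 0,"ry": 0,"rz": 1,"claw": 60},
  ],
)

```text
clock: 31.8
tool_pos: [0.499, -0.337, 0.1878]
tcp_rot: [179.9, -0.0, 95.1]
ft_force: [0.6, 0.6, 0.0]
finger_gap: 0.0599
finger_force: 0.0
```

Run:
```python
from h import *
go(.498,-.353,.1,91.2); print(env.sense()["joint_pos"].round())
```

```text
t31.8 pose [ 0.499  -0.337   0.1878] [179.9  -0.   95.1] gap 0.0599 j7 17
 units dx -0.40 dy -0.06 dz 2.20 rz 0.65
[ 49.  34. -29.  97.  20.  54.  17.]
```

>>> move_arm(
  deltas=[
    {"dx": -0.4,"dy": -0.06,"dz": 0,"rx": 0,"ry": 0,"rz": 0,"claw": 60},
    {"dx": 0,"dy": 0,"dz": 0,"rx": 0,"ry": 0,"rz": 0.65,"claw": 60},
    {"dx": 0,"dy": 0,"dz": 0,"rx": 0,"ry": 0,"rz": 0,"claw": 60},
    {"dx": 0,"dy": 0,"dz": 0,"rx": 0,"ry": 0,"rz": 0,"claw": 60},
    {"dx": 0,"dy": 0,"dz": 0,"rx": 0,"ry": 0,"rz": 0,"claw": 60},
  ],
)

```text
clock: 32.42
tool_pos: [0.4978, -0.3536, 0.1868]
tcp_rot: [180.0, -0.0, 91.4]
ft_force: [0.2, 0.1, 0.3]
finger_gap: 0.0598
finger_force: 0.0
```

Run:
```python
from h import *
go(.498,-.353,.1,91.2)
c=eyes.calibration("wrist"); im=eyes.snapshot("wrist"); cv2.imwrite("pics/w7.png",im[:,:,::-1])
m=cv2.inRange(cv2.cvtColor(im,cv2.COLOR_RGB2HSV),np.array((65,90,30)),np.array((90,255,255)))
cs,_=cv2.findContours(m,cv2.RETR_EXTERNAL,cv2.CHAIN_APPROX_NONE)
for k in cs:
    if cv2.contourArea(k)>300: print(cv2.boundingRect(k),cv2.minAreaRect(k),cv2.approxPolyDP(k,3,True).reshape(-1,2).tolist())
# expected silhouette of a tall chock at the estimate
r=np.radians(1.2); T=lambda a,b,z:(.498+np.cos(r)*a-np.sin(r)*b,-.353+np.sin(r)*a+np.cos(r)*b,z)
for q in((-.018,.014,0),(.018,.014,0),(.018,.014,.056),(-.018,.014,.056),(.018,-.03,.05),(-.018,-.03,.05)): print(q,proj("wrist",T(*q),c).round(1))
```

```text
t32.4 pose [ 0.4978 -0.3536  0.1868] [180.   -0.   91.4] gap 0.0598 j7 15
 units dx 0.01 dy 0.01 dz 2.17 rz 0.04
(300, 164, 37, 53) ((318.1808166503906, 190.11781311035156), (35.457176208496094, 52.48253631591797), 2.12109637260437) [[304, 164], [300, 214], [333, 216], [333, 165]]
(-0.018, 0.014, 0) [302.8 163.1]
(0.018, 0.014, 0) [334.2 163.2]
(0.018, 0.014, 0.056) [337.3 175.5]
(-0.018, 0.014, 0.056) [299.8 175.5]
(0.018, -0.03, 0.05) [335.9 215.5]
(-0.018, -0.03, 0.05) [301.  215.4]
```

>>> move_arm(
  deltas=[
    {"dx": 0,"dy": 0,"dz": 0.6,"rx": 0,"ry": 0,"rz": 0,"claw": 60},
    {"dx": 0,"dy": 0,"dz": 0.9,"rx": 0,"ry": 0,"rz": 0,"claw": 60},
    {"dx": 0,"dy": 0,"dz": 0.9,"rx": 0,"ry": 0,"rz": 0,"claw": 60},
    {"dx": 0,"dy": 0,"dz": 0.7,"rx": 0,"ry": 0,"rz": 0,"claw": 60},
    {"dx": 0,"dy": 0,"dz": 0,"rx": 0,"ry": 0,"rz": 0,"claw": 60},
  ],
)

```text
clock: 33.1
tool_pos: [0.497, -0.3528, 0.0611]
tcp_rot: [-179.9, -0.1, 91.4]
ft_force: [0.7, 0.2, -0.2]
finger_gap: 0.0598
finger_force: 0.0
```

Run:
```python
from h import *
go(.498,-.353,.024,91.2)
```

```text
t33.1 pose [ 0.497  -0.3528  0.0611] [-1.799e+02 -1.000e-01  9.140e+01] gap 0.0598 j7 10
 units dx -0.00 dy 0.03 dz 0.93 rz 0.04
```

>>> move_arm(
  deltas=[
    {"dx": 0,"dy": 0.02,"dz": 0.5,"rx": 0,"ry": 0,"rz": 0,"claw": 60},
    {"dx": 0,"dy": 0,"dz": 0.43,"rx": 0,"ry": 0,"rz": 0,"claw": 60},
    {"dx": 0,"dy": 0,"dz": 0,"rx": 0,"ry": 0,"rz": 0,"claw": 60},
    {"dx": 0,"dy": 0,"dz": 0,"rx": 0,"ry": 0,"rz": 0,"claw": 28},
    {"dx": 0,"dy": 0,"dz": 0,"rx": 0,"ry": 0,"rz": 0,"claw": 28},
  ],
)

```text
clock: 33.72
tool_pos: [0.499, -0.3537, 0.0263]
tcp_rot: [179.9, 0.0, 91.4]
ft_force: [-0.7, -0.2, 0.1]
finger_gap: 0.0353
finger_force: 59.6
```

>>> move_arm(
  deltas=[
    {"dx": 0,"dy": 0,"dz": 0,"rx": 0,"ry": 0,"rz": 0,"claw": 28},
    {"dx": 0,"dy": 0,"dz": 0,"rx": 0,"ry": 0,"rz": 0,"claw": 28},
    {"dx": 0,"dy": 0,"dz": 0,"rx": 0,"ry": 0,"rz": 0,"claw": 28},
    {"dx": 0,"dy": 0,"dz": 0,"rx": 0,"ry": 0,"rz": 0,"claw": 28},
    {"dx": 0,"dy": 0,"dz": 0,"rx": 0,"ry": 0,"rz": 0,"claw": 28},
  ],
)

```text
clock: 34.35
tool_pos: [0.499, -0.3538, 0.0262]
tcp_rot: [179.9, 0.0, 91.4]
ft_force: [-0.4, 0.7, 6.6]
finger_gap: 0.0351
finger_force: 59.9
```

Run:
```python
from h import *
go(.5537,-.0352,.19,95.3)
```

```text
t34.4 pose [ 0.499  -0.3538  0.0262] [179.9   0.   91.4] gap 0.0351 j7 9
 units dx 7.93 dy 1.56 dz -4.09 rz -0.66
```

>>> move_arm(
  deltas=[
    {"dx": 0,"dy": 0,"dz": -0.5,"rx": 0,"ry": 0,"rz": 0,"claw": 28},
    {"dx": 0,"dy": 0,"dz": -1,"rx": 0,"ry": 0,"rz": 0,"claw": 28},
    {"dx": 0,"dy": 0,"dz": -1,"rx": 0,"ry": 0,"rz": 0,"claw": 28},
    {"dx": 0,"dy": 0,"dz": -1,"rx": 0,"ry": 0,"rz": 0,"claw": 28},
    {"dx": 0.5,"dy": 0.1,"dz": -0.5,"rx": 0,"ry": 0,"rz": 0,"claw": 28},
  ],
)

```text
clock: 34.98
tool_pos: [0.5023, -0.3343, 0.1885]
tcp_rot: [179.9, 0.1, 91.2]
ft_force: [-1.1, 0.4, -0.6]
finger_gap: 0.0355
finger_force: 59.7
```

>>> move_arm(
  deltas=[
    {"dx": 0.98,"dy": 0.2,"dz": 0,"rx": 0,"ry": 0,"rz": 0,"claw": 28},
    {"dx": 0.98,"dy": 0.2,"dz": 0,"rx": 0,"ry": 0,"rz": 0,"claw": 28},
    {"dx": 0.98,"dy": 0.2,"dz": 0,"rx": 0,"ry": 0,"rz": 0,"claw": 28},
    {"dx": 0.98,"dy": 0.2,"dz": 0,"rx": 0,"ry": 0,"rz": 0,"claw": 28},
    {"dx": 0.98,"dy": 0.2,"dz": 0,"rx": 0,"ry": 0,"rz": 0,"claw": 28},
  ],
)

```text
clock: 35.6
tool_pos: [0.5371, -0.134, 0.1858]
tcp_rot: [-180.0, -0.0, 91.4]
ft_force: [0.6, -0.7, -1.1]
finger_gap: 0.0353
finger_force: 59.7
```

>>> move_arm(
  deltas=[
    {"dx": 0.98,"dy": 0.18,"dz": 0,"rx": 0,"ry": 0,"rz": 0,"claw": 28},
    {"dx": 0.98,"dy": 0.18,"dz": 0,"rx": 0,"ry": 0,"rz": 0,"claw": 28},
    {"dx": 0.5,"dy": 0.1,"dz": 0,"rx": 0,"ry": 0,"rz": 0,"claw": 28},
    {"dx": 0,"dy": 0,"dz": 0,"rx": 0,"ry": 0,"rz": -0.66,"claw": 28},
    {"dx": 0,"dy": 0,"dz": 0,"rx": 0,"ry": 0,"rz": 0,"claw": 28},
  ],
)

```text
clock: 36.22
tool_pos: [0.5532, -0.0376, 0.1855]
tcp_rot: [-180.0, 0.0, 95.3]
ft_force: [-0.9, -0.8, 0.6]
finger_gap: 0.0358
finger_force: 59.7
```

Run:
```python
from h import *
eyes.snapshot("wrist");eyes.snapshot("wrist");eyes.snapshot("wrist")
go(.5537,-.0352,.19,95.3)
c=eyes.calibration("wrist"); im=eyes.snapshot("wrist"); cv2.imwrite("pics/w8.png",im[:,:,::-1])
hsv=cv2.cvtColor(im,cv2.COLOR_RGB2HSV)
m=cv2.morphologyEx(cv2.inRange(hsv,np.array((100,130,40)),np.array((120,255,255))),cv2.MORPH_OPEN,np.ones((5,5)))
ys,xs=np.nonzero(m)
P=np.array([ray("wrist",(x,y),.012,c)[:2] for x,y in zip(xs,ys)]); r=np.radians(5.3); q=(P-[.557,-.0715])@np.array([[np.cos(r),-np.sin(r)],[np.sin(r),np.cos(r)]])
q=q[(abs(q[:,0])<.15)&(abs(q[:,1])<.1)]
print("x",q[:,0].min(),q[:,0].max(),"y",q[:,1].min(),q[:,1].max())
# pocket battens (tan) & shaft
t=cv2.inRange(hsv,np.array((10,60,120)),np.array((28,190,255))); 
n,l,s,ct=cv2.connectedComponentsWithStats(t); print([s[i].tolist() for i in range(1,n) if s[i][4]>40])
T=lambda a,b,z:(.557+np.cos(r)*a-np.sin(r)*b,-.0715+np.sin(r)*a+np.cos(r)*b,z)
for k in((-.023,.054,.017),(.023,.054,.017),(-.08,0,.056),(.08,0,.056)): print(k,proj("wrist",T(*k),c).round(1))
```

```text
t36.4 pose [ 0.5533 -0.0381  0.1855] [-180.     0.    95.2] gap 0.0352 j7 -15
 units dx 0.07 dy 0.02 dz -0.11 rz -0.02
x -0.11719947643359092 0.11740820722982 y -0.06937324173448016 0.07127287300453902
[[291, 154, 57, 21, 531], [623, 176, 17, 28, 227], [292, 179, 7, 12, 79], [340, 179, 7, 12, 79], [258, 191, 17, 14, 132], [364, 191, 17, 14, 132], [578, 250, 11, 7, 46]]
(-0.023, 0.054, 0.017) [297.6 161.5]
(0.023, 0.054, 0.017) [340.1 161.3]
(-0.08, 0, 0.056) [240.  222.3]
(0.08, 0, 0.056) [398.3 221.7]
```

>>> move_arm(
  deltas=[
    {"dx": 0.09,"dy": 0.02,"dz": 0,"rx": 0,"ry": 0,"rz": 0,"claw": 28},
    {"dx": 0,"dy": 0,"dz": 0.8,"rx": 0,"ry": 0,"rz": 0,"claw": 28},
    {"dx": 0,"dy": 0,"dz": 0.8,"rx": 0,"ry": 0,"rz": 0,"claw": 28},
    {"dx": 0,"dy": 0,"dz": 0.6,"rx": 0,"ry": 0,"rz": 0,"claw": 28},
    {"dx": 0,"dy": 0,"dz": 0.4,"rx": 0,"ry": 0,"rz": 0,"claw": 28},
  ],
)

```text
clock: 37.05
tool_pos: [0.5537, -0.0339, 0.0805]
tcp_rot: [-180.0, -0.0, 95.3]
ft_force: [0.2, -0.3, -1.2]
finger_gap: 0.0351
finger_force: 59.7
```

>>> move_arm(
  deltas=[
    {"dx": 0,"dy": 0,"dz": 0,"rx": 0,"ry": 0,"rz": 0,"claw": 28},
    {"dx": 0,"dy": 0,"dz": 0,"rx": 0,"ry": 0,"rz": 0,"claw": 28},
    {"dx": 0,"dy": 0,"dz": 0,"rx": 0,"ry": 0,"rz": 0,"claw": 28},
    {"dx": 0,"dy": 0,"dz": 0,"rx": 0,"ry": 0,"rz": 0,"claw": 28},
    {"dx": 0,"dy": 0,"dz": 0,"rx": 0,"ry": 0,"rz": 0,"claw": 28},
  ],
)

```text
clock: 37.67
tool_pos: [0.5541, -0.0341, 0.0818]
tcp_rot: [180.0, 0.0, 95.3]
ft_force: [-0.2, -0.4, -1.3]
finger_gap: 0.0352
finger_force: 59.7
```

Run:
```python
from h import *
go(.5537,-.0345,.0385,95.3)
```

```text
t37.7 pose [ 0.5541 -0.0341  0.0818] [180.    0.   95.3] gap 0.0352 j7 -21
 units dx -0.01 dy -0.01 dz 1.08 rz 0.00
```

>>> move_arm(
  deltas=[
    {"dx": 0,"dy": 0,"dz": 0.5,"rx": 0,"ry": 0,"rz": 0,"claw": 28},
    {"dx": 0,"dy": 0,"dz": 0.4,"rx": 0,"ry": 0,"rz": 0,"claw": 28},
    {"dx": 0,"dy": 0,"dz": 0.17,"rx": 0,"ry": 0,"rz": 0,"claw": 28},
    {"dx": 0,"dy": 0,"dz": 0,"rx": 0,"ry": 0,"rz": 0,"claw": 28},
    {"dx": 0,"dy": 0,"dz": 0,"rx": 0,"ry": 0,"rz": 0,"claw": 28},
  ],
)

```text
clock: 38.3
tool_pos: [0.5539, -0.0339, 0.0383]
tcp_rot: [-180.0, -0.0, 95.3]
ft_force: [-0.5, -0.2, -0.8]
finger_gap: 0.0354
finger_force: 59.7
```

Run:
```python
from h import *
go(.5537,-.0345,.0385,95.3); print(env.sense()["ft_force"])
```

```text
t38.3 pose [ 0.5539 -0.0339  0.0383] [-180.    -0.    95.3] gap 0.0354 j7 -24
 units dx -0.01 dy -0.01 dz -0.00 rz 0.01
[-0.47406445 -0.15346804 -0.82614091]
```

>>> move_arm(
  deltas=[
    {"dx": 0,"dy": 0,"dz": 0,"rx": 0,"ry": 0,"rz": 0,"claw": 52},
    {"dx": 0,"dy": 0,"dz": 0,"rx": 0,"ry": 0,"rz": 0,"claw": 52},
    {"dx": 0,"dy": 0,"dz": 0,"rx": 0,"ry": 0,"rz": 0,"claw": 52},
    {"dx": 0,"dy": 0,"dz": -0.4,"rx": 0,"ry": 0,"rz": 0,"claw": 52},
    {"dx": 0,"dy": 0,"dz": -0.8,"rx": 0,"ry": 0,"rz": 0,"claw": 52},
  ],
)

```text
clock: 38.92
tool_pos: [0.5535, -0.0339, 0.0874]
tcp_rot: [-179.9, -0.0, 95.3]
ft_force: [1.2, 0.2, 0.1]
finger_gap: 0.052
finger_force: 0.0
```

>>> move_arm(
  deltas=[
    {"dx": 0,"dy": 0,"dz": -1,"rx": 0,"ry": 0,"rz": 0,"claw": 65},
    {"dx": 0,"dy": 0,"dz": -1,"rx": 0,"ry": 0,"rz": 0,"claw": 65},
    {"dx": -0.4,"dy": 0,"dz": -0.4,"rx": 0,"ry": 0,"rz": 0,"claw": 65},
    {"dx": -0.95,"dy": 0.02,"dz": 0,"rx": 0,"ry": 0,"rz": 0,"claw": 65},
    {"dx": -0.98,"dy": 0.02,"dz": 0,"rx": 0,"ry": 0,"rz": 0,"claw": 65},
  ],
)

```text
clock: 39.55
tool_pos: [0.5644, -0.1276, 0.1843]
tcp_rot: [179.9, 0.0, 95.4]
ft_force: [0.9, 0.0, -0.3]
finger_gap: 0.0648
finger_force: 0.0
```

>>> move_arm(
  deltas=[
    {"dx": -0.98,"dy": 0.03,"dz": 0,"rx": 0,"ry": 0,"rz": 0,"claw": 65},
    {"dx": -0.98,"dy": 0.03,"dz": 0,"rx": 0,"ry": 0,"rz": 0,"claw": 65},
    {"dx": -0.98,"dy": 0.03,"dz": 0,"rx": 0,"ry": 0,"rz": 0,"claw": 65},
    {"dx": -0.98,"dy": 0.03,"dz": 0,"rx": 0,"ry": 0,"rz": 0,"claw": 65},
    {"dx": -0.98,"dy": 0.02,"dz": 0,"rx": 0,"ry": 0,"rz": 0,"claw": 65},
  ],
)

```text
clock: 40.17
tool_pos: [0.588, -0.3225, 0.184]
tcp_rot: [180.0, 0.0, 95.3]
ft_force: [1.3, -0.1, 0.3]
finger_gap: 0.0648
finger_force: 0.0
```

>>> move_arm(
  deltas=[
    {"dx": -0.6,"dy": 0,"dz": 0,"rx": 0,"ry": 0,"rz": 0,"claw": 65},
    {"dx": 0,"dy": 0,"dz": 0,"rx": 0,"ry": 0,"rz": 0,"claw": 65},
    {"dx": 0,"dy": 0,"dz": 0,"rx": 0,"ry": 0,"rz": 0,"claw": 65},
    {"dx": 0,"dy": 0,"dz": 0,"rx": 0,"ry": 0,"rz": 0,"claw": 65},
    {"dx": 0,"dy": 0,"dz": 0,"rx": 0,"ry": 0,"rz": 0,"claw": 65},
  ],
)

```text
clock: 40.8
tool_pos: [0.5904, -0.3446, 0.183]
tcp_rot: [180.0, 0.0, 95.4]
ft_force: [0.6, -0.4, 0.0]
finger_gap: 0.065
finger_force: 0.0
```

Run:
```python
from h import *
go(.591,-.3545,.1,95.3)
c=eyes.calibration("wrist"); im=eyes.snapshot("wrist"); cv2.imwrite("pics/w9.png",im[:,:,::-1])
p=proj("wrist",(.591,-.3545,.012),c); print(p)
x,y=p.astype(int); R=cv2.cvtColor(im,cv2.COLOR_RGB2GRAY)[y-50:y+50,x-50:x+50]
m=((R<60)).astype(np.uint8); n,l,s,ct=cv2.connectedComponentsWithStats(m); print("dark",[(s[i].tolist(),(ct[i]+[x-50,y-50]).round(1).tolist()) for i in range(1,n) if s[i][4]>60])
m=((R>175)).astype(np.uint8); n,l,s,ct=cv2.connectedComponentsWithStats(m); print("bright",[(s[i].tolist(),(s[i][:2]+s[i][2:4]/2-.5+[x-50,y-50]).round(1).tolist()) for i in range(1,n) if s[i][4]>60])
for d in((.0235,0),(-.0235,0),(0,.0235),(0,-.0235)): print(proj("wrist",(.591+d[0],-.3545+d[1],.012),c).round(1))
```

```text
t40.8 pose [ 0.5904 -0.3446  0.183 ] [180.    0.   95.4] gap 0.0650 j7 15
 units dx -0.25 dy -0.01 dz 2.08 rz 0.01
[318.07851707 187.60744206]
dark [([33, 35, 34, 26, 135], [320.4, 180.7])]
bright [([0, 31, 95, 69, 3714], [315.0, 202.0]), ([36, 38, 27, 26, 162], [317.0, 187.5])]
[338.9 189.4]
[297.2 185.8]
[320.  167.2]
[316.2 207.1]
```

>>> move_arm(
  deltas=[
    {"dx": -0.25,"dy": -0.01,"dz": 0,"rx": 0,"ry": 0,"rz": 0,"claw": 65},
    {"dx": 0,"dy": 0,"dz": 0.9,"rx": 0,"ry": 0,"rz": 0,"claw": 65},
    {"dx": 0,"dy": 0,"dz": 0.9,"rx": 0,"ry": 0,"rz": 0,"claw": 65},
    {"dx": 0,"dy": 0,"dz": 0.9,"rx": 0,"ry": 0,"rz": 0,"claw": 65},
    {"dx": 0,"dy": 0,"dz": 0.8,"rx": 0,"ry": 0,"rz": 0,"claw": 65},
  ],
)

```text
clock: 41.48
tool_pos: [0.5905, -0.3559, 0.0413]
tcp_rot: [-180.0, 0.0, 95.3]
ft_force: [0.1, 0.1, -0.4]
finger_gap: 0.0651
finger_force: 0.0
```

>>> move_arm(
  deltas=[
    {"dx": 0,"dy": 0,"dz": 0,"rx": 0,"ry": 0,"rz": 0,"claw": 65},
    {"dx": 0,"dy": 0,"dz": 0,"rx": 0,"ry": 0,"rz": 0,"claw": 65},
    {"dx": 0,"dy": 0,"dz": 0,"rx": 0,"ry": 0,"rz": 0,"claw": 65},
    {"dx": 0,"dy": 0,"dz": 0,"rx": 0,"ry": 0,"rz": 0,"claw": 65},
    {"dx": 0,"dy": 0,"dz": 0,"rx": 0,"ry": 0,"rz": 0,"claw": 65},
  ],
)

```text
clock: 42.1
tool_pos: [0.5909, -0.3553, 0.0432]
tcp_rot: [180.0, 0.0, 95.3]
ft_force: [-0.4, 0.5, -0.0]
finger_gap: 0.0649
finger_force: 0.0
```

Run:
```python
from h import *
go(.590,-.3545,.013,95.3)
```

```text
t42.1 pose [ 0.5909 -0.3553  0.0432] [180.    0.   95.3] gap 0.0649 j7 12
 units dx 0.02 dy -0.02 dz 0.76 rz 0.00
```

>>> move_arm(
  deltas=[
    {"dx": 0.02,"dy": -0.02,"dz": 0.4,"rx": 0,"ry": 0,"rz": 0,"claw": 65},
    {"dx": 0,"dy": 0,"dz": 0.26,"rx": 0,"ry": 0,"rz": 0,"claw": 65},
    {"dx": 0,"dy": 0,"dz": 0.1,"rx": 0,"ry": 0,"rz": 0,"claw": 65},
    {"dx": 0,"dy": 0,"dz": 0,"rx": 0,"ry": 0,"rz": 0,"claw": 38},
    {"dx": 0,"dy": 0,"dz": 0,"rx": 0,"ry": 0,"rz": 0,"claw": 38},
  ],
)

```text
clock: 42.72
tool_pos: [0.5901, -0.3546, 0.0127]
tcp_rot: [180.0, 0.0, 95.3]
ft_force: [-0.4, -0.0, -0.9]
finger_gap: 0.0436
finger_force: 61.1
```

>>> move_arm(
  deltas=[
    {"dx": 0,"dy": 0,"dz": 0,"rx": 0,"ry": 0,"rz": 0,"claw": 38},
    {"dx": 0,"dy": 0,"dz": 0,"rx": 0,"ry": 0,"rz": 0,"claw": 38},
    {"dx": 0,"dy": 0,"dz": 0,"rx": 0,"ry": 0,"rz": 0,"claw": 38},
    {"dx": 0,"dy": 0,"dz": 0,"rx": 0,"ry": 0,"rz": 0,"claw": 38},
    {"dx": 0,"dy": 0,"dz": 0,"rx": 0,"ry": 0,"rz": 0,"claw": 38},
  ],
)

```text
clock: 43.35
tool_pos: [0.5901, -0.3546, 0.0126]
tcp_rot: [180.0, 0.0, 95.3]
ft_force: [-0.3, -0.5, 5.6]
finger_gap: 0.044
finger_force: 61.7
```

Run:
```python
from h import *
go(.499,-.1235,.19,95.3)
```

```text
t43.4 pose [ 0.5901 -0.3546  0.0126] [180.    0.   95.3] gap 0.0440 j7 11
 units dx 5.96 dy -1.73 dz -4.43 rz 0.00
```

>>> move_arm(
  deltas=[
    {"dx": 0,"dy": 0,"dz": -0.5,"rx": 0,"ry": 0,"rz": 0,"claw": 38},
    {"dx": 0,"dy": 0,"dz": -1,"rx": 0,"ry": 0,"rz": 0,"claw": 38},
    {"dx": 0,"dy": 0,"dz": -1,"rx": 0,"ry": 0,"rz": 0,"claw": 38},
    {"dx": 0,"dy": 0,"dz": -1,"rx": 0,"ry": 0,"rz": 0,"claw": 38},
    {"dx": 0.3,"dy": -0.1,"dz": -0.4,"rx": 0,"ry": 0,"rz": 0,"claw": 38},
  ],
)

```text
clock: 43.98
tool_pos: [0.5853, -0.3435, 0.1715]
tcp_rot: [179.8, 0.1, 95.3]
ft_force: [0.4, -0.9, -1.4]
finger_gap: 0.044
finger_force: 61.3
```

>>> move_arm(
  deltas=[
    {"dx": 0.95,"dy": -0.27,"dz": 0,"rx": 0,"ry": 0,"rz": 0,"claw": 38},
    {"dx": 0.95,"dy": -0.27,"dz": 0,"rx": 0,"ry": 0,"rz": 0,"claw": 38},
    {"dx": 0.95,"dy": -0.27,"dz": 0,"rx": 0,"ry": 0,"rz": 0,"claw": 38},
    {"dx": 0.95,"dy": -0.27,"dz": 0,"rx": 0,"ry": 0,"rz": 0,"claw": 38},
    {"dx": 0.95,"dy": -0.27,"dz": 0,"rx": 0,"ry": 0,"rz": 0,"claw": 38},
  ],
)

```text
clock: 44.6
tool_pos: [0.5121, -0.1571, 0.1684]
tcp_rot: [-180.0, -0.0, 95.3]
ft_force: [0.2, 0.2, -0.7]
finger_gap: 0.044
finger_force: 61.3
```

>>> move_arm(
  deltas=[
    {"dx": 0.9,"dy": -0.28,"dz": 0,"rx": 0,"ry": 0,"rz": 0,"claw": 38},
    {"dx": 0,"dy": 0,"dz": 0,"rx": 0,"ry": 0,"rz": 0,"claw": 38},
    {"dx": 0,"dy": 0,"dz": 0,"rx": 0,"ry": 0,"rz": 0,"claw": 38},
    {"dx": 0,"dy": 0,"dz": 0,"rx": 0,"ry": 0,"rz": 0,"claw": 38},
    {"dx": 0,"dy": 0,"dz": 0,"rx": 0,"ry": 0,"rz": 0,"claw": 38},
  ],
)

```text
clock: 45.22
tool_pos: [0.4989, -0.1244, 0.1682]
tcp_rot: [-180.0, -0.0, 95.3]
ft_force: [0.0, -0.5, -0.5]
finger_gap: 0.0442
finger_force: 61.3
```

Run:
```python
from h import *
go(.499,-.123,.1,95.3);print(env.sense()["ft_force"],env.sense()["finger_force"])
```

```text
t45.2 pose [ 0.4989 -0.1244  0.1682] [-180.    -0.    95.3] gap 0.0442 j7 -7
 units dx 0.04 dy 0.01 dz 1.70 rz -0.00
[ 0.01387886 -0.48813034 -0.54168274] 61.30451392382383
```

>>> move_arm(
  deltas=[
    {"dx": 0.03,"dy": 0,"dz": 0.2,"rx": 0,"ry": 0,"rz": 0,"claw": 38},
    {"dx": 0,"dy": 0,"dz": 0.8,"rx": 0,"ry": 0,"rz": 0,"claw": 38},
    {"dx": 0,"dy": 0,"dz": 0.9,"rx": 0,"ry": 0,"rz": 0,"claw": 38},
    {"dx": 0,"dy": 0,"dz": 0.7,"rx": 0,"ry": 0,"rz": 0,"claw": 38},
    {"dx": 0,"dy": 0,"dz": 0.1,"rx": 0,"ry": 0,"rz": 0,"claw": 38},
  ],
)

```text
clock: 45.85
tool_pos: [0.4977, -0.1223, 0.0586]
tcp_rot: [-179.8, -0.1, 95.3]
ft_force: [0.6, 0.3, -0.7]
finger_gap: 0.0439
finger_force: 61.4
```

>>> move_arm(
  deltas=[
    {"dx": 0,"dy": 0,"dz": 0,"rx": 0,"ry": 0,"rz": 0,"claw": 38},
    {"dx": 0,"dy": 0,"dz": 0,"rx": 0,"ry": 0,"rz": 0,"claw": 38},
    {"dx": 0,"dy": 0,"dz": 0,"rx": 0,"ry": 0,"rz": 0,"claw": 38},
    {"dx": 0,"dy": 0,"dz": 0,"rx": 0,"ry": 0,"rz": 0,"claw": 38},
    {"dx": 0,"dy": 0,"dz": 0,"rx": 0,"ry": 0,"rz": 0,"claw": 38},
  ],
)

```text
clock: 46.48
tool_pos: [0.4989, -0.1228, 0.0605]
tcp_rot: [180.0, 0.0, 95.3]
ft_force: [-0.3, 0.1, -1.8]
finger_gap: 0.0443
finger_force: 61.4
```

Run:
```python
from h import *
go(.499,-.123,.0255,95.3);print(env.sense()["ft_force"])
c=eyes.calibration("wrist"); im=eyes.snapshot("wrist"); p=proj("wrist",(.499,-.123,.034),c); print(p,proj("wrist",(.4996,-.124,.034),c))
x,y=p.astype(int); cv2.imwrite("pics/w10.png",cv2.resize(im[y-60:y+60,x-80:x+80][:,:,::-1],None,fx=5,fy=5,interpolation=cv2.INTER_CUBIC)); print(x,y)
```

```text
t46.5 pose [ 0.4989 -0.1228  0.0605] [180.    0.   95.3] gap 0.0443 j7 -14
 units dx -0.01 dy 0.00 dz 0.87 rz 0.00
[-0.30606256  0.10146642 -1.77598123]
[318.85129096 240.62840921] [319.65835784 242.12645962]
318 240
```

View pics/w10.png

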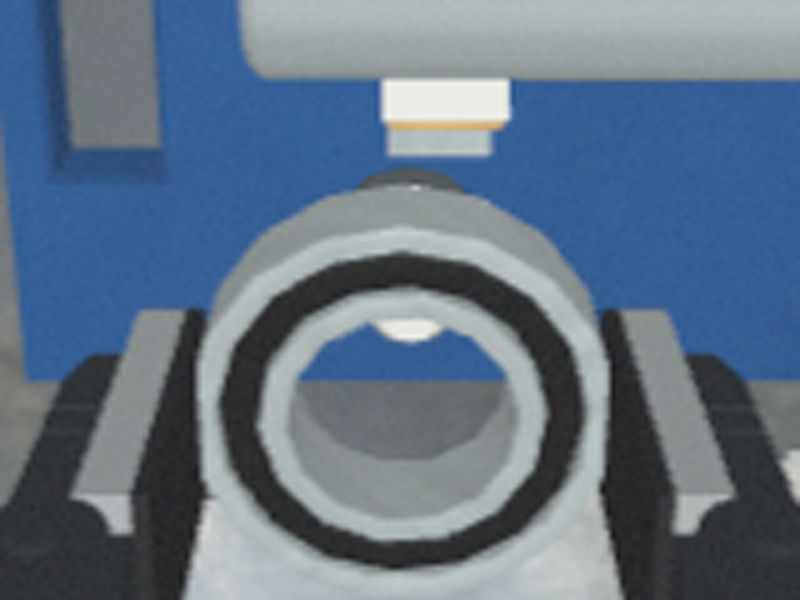

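That's the last picture. It shows the bearing gripped flat with its centre at about (403,410), and the post top visible through the bore at (409,330), which matches the predicted post position within 1 mm. Lowering it over the post.

>>> move_arm(
  deltas=[
    {"dx": 0,"dy": 0.01,"dz": 0.3,"rx": 0,"ry": 0,"rz": 0,"claw": 38},
    {"dx": 0,"dy": 0,"dz": 0.3,"rx": 0,"ry": 0,"rz": 0,"claw": 38},
    {"dx": 0,"dy": 0,"dz": 0.25,"rx": 0,"ry": 0,"rz": 0,"claw": 38},
    {"dx": 0,"dy": 0,"dz": 0,"rx": 0,"ry": 0,"rz": 0,"claw": 38},
    {"dx": 0,"dy": 0,"dz": 0,"rx": 0,"ry": 0,"rz": 0,"claw": 38},
  ],
)

```text
clock: 47.15
tool_pos: [0.4991, -0.1226, 0.026]
tcp_rot: [-180.0, -0.0, 95.3]
ft_force: [-0.3, 0.4, -0.6]
finger_gap: 0.0441
finger_force: 61.4
```

>>> move_arm(
  deltas=[
    {"dx": 0,"dy": 0,"dz": 0.02,"rx": 0,"ry": 0,"rz": 0,"claw": 60},
    {"dx": 0,"dy": 0,"dz": 0,"rx": 0,"ry": 0,"rz": 0,"claw": 60},
    {"dx": 0,"dy": 0,"dz": 0,"rx": 0,"ry": 0,"rz": 0,"claw": 60},
    {"dx": 0,"dy": 0,"dz": -0.3,"rx": 0,"ry": 0,"rz": 0,"claw": 60},
    {"dx": 0,"dy": 0,"dz": -0.8,"rx": 0,"ry": 0,"rz": 0,"claw": 60},
  ],
)

```text
clock: 47.78
tool_pos: [0.4985, -0.1224, 0.0698]
tcp_rot: [-179.9, -0.0, 95.3]
ft_force: [0.7, -0.6, 0.5]
finger_gap: 0.0598
finger_force: 0.0
```

>>> move_arm(
  deltas=[
    {"dx": 0,"dy": 0,"dz": -1,"rx": 0,"ry": 0,"rz": 0,"claw": 60},
    {"dx": 0,"dy": 0,"dz": -1,"rx": 0,"ry": 0,"rz": 0,"claw": 60},
    {"dx": -0.5,"dy": 0,"dz": -1,"rx": 0,"ry": 0,"rz": 0,"claw": 60},
    {"dx": -0.8,"dy": 0,"dz": -1,"rx": 0,"ry": 0,"rz": 0,"claw": 60},
    {"dx": -0.8,"dy": 0,"dz": -0.5,"rx": 0,"ry": 0,"rz": 0,"claw": 60},
  ],
)

```text
clock: 48.4
tool_pos: [0.5073, -0.2072, 0.2527]
tcp_rot: [179.8, 0.1, 95.3]
ft_force: [0.6, -0.5, -0.2]
finger_gap: 0.06
finger_force: 0.0
```

>>> move_arm(
  deltas=[
    {"dx": 0,"dy": 0,"dz": 0,"rx": 0,"ry": 0,"rz": 0,"claw": 60},
    {"dx": 0,"dy": 0,"dz": 0,"rx": 0,"ry": 0,"rz": 0,"claw": 60},
    {"dx": 0,"dy": 0,"dz": 0,"rx": 0,"ry": 0,"rz": 0,"claw": 60},
    {"dx": 0,"dy": 0,"dz": 0,"rx": 0,"ry": 0,"rz": 0,"claw": 60},
    {"dx": 0,"dy": 0,"dz": 0,"rx": 0,"ry": 0,"rz": 0,"claw": 60},
  ],
)

```text
clock: 49.02
tool_pos: [0.507, -0.206, 0.2493]
tcp_rot: [-180.0, -0.0, 95.4]
ft_force: [0.1, -0.9, 0.4]
finger_gap: 0.06
finger_force: 0.0
```

Run:
```python
from h import *
s=env.sense(); print(s["clock"],s["tool_pos"])
c=eyes.calibration("wrist"); im=eyes.snapshot("wrist"); cv2.imwrite("pics/w11.png",im[:,:,::-1]); hsv=cv2.cvtColor(im,cv2.COLOR_RGB2HSV); g=cv2.cvtColor(im,cv2.COLOR_RGB2GRAY)
def frame(cx,cy):
    r=np.radians(5.3); return lambda a,b,z:(cx+np.cos(r)*a-np.sin(r)*b,cy+np.sin(r)*a+np.cos(r)*b,z)
def bb(m,roi):
    x0,y0,x1,y1=[int(v) for v in roi]; x0=max(x0,0);y0=max(y0,0); ys,xs=np.nonzero(m[y0:y1,x0:x1]); return (xs.min()+x0,ys.min()+y0,xs.max()+x0,ys.max()+y0,len(xs)) if len(xs) else None
B=frame(.5567,-.071); R=frame(.5522,.1613)
P=lambda X:proj("wrist",X,c)
def pred(F,pts):
    q=np.array([P(F(*p)) for p in pts]); return q.min(0).round(1),q.max(0).round(1)
tall=[(a,b,z) for a in(-.018,.018) for b,z in((.05,.012),(.05,.068),(.006,.06),(.022,.012))]; low=[(a,b,z) for a in(-.018,.018) for b,z in((.05,.012),(.05,.057),(.004,.05),(.022,.012))]
gm=cv2.inRange(hsv,np.array((65,90,30)),np.array((90,255,255))); ym=cv2.inRange(hsv,np.array((22,170,60)),np.array((33,255,255)))
for n,F,p,m in(("green",B,tall,gm),("yellow",R,low,ym)):
    lo,hi=pred(F,p); print(n,"pred",lo,hi,"seen",bb(m,(*(lo-15),*(hi+15))))
lo,hi=pred(B,[(-.062+.0235*np.cos(t),-.047+.0235*np.sin(t),z) for t in np.arange(0,6.3,.1) for z in(.024,)]); print("bearing top outline pred",lo,hi)
x0,y0=(lo-8).astype(int);x1,y1=(hi+8).astype(int)
dk=bb(((g<70)&(hsv[:,:,1]<90)).astype(np.uint8),(x0,y0,x1,y1)); print("black seal bbox",dk)
lo,hi=pred(B,[(-.062+.006*np.cos(t),-.047+.006*np.sin(t),.034) for t in np.arange(0,6.3,.1)]); print("post top pred",lo,hi, "brightest", bb((g>225).astype(np.uint8),(*(lo-5),*(hi+5))))
for n,F,z in(("shaft",B,.0434),("rod",R,.0377)): print(n,"ends pred",P(F(-.08,0,z)).round(1),P(F(.08,0,z)).round(1))
for yy in (0,): 
    a,b=P(B(-.095,0,.0434)),P(B(.095,0,.0434)); ln=[im[int(round(a[1]+(b[1]-a[1])*t)),int(round(a[0]+(b[0]-a[0])*t))].tolist() if 0<=a[1]+(b[1]-a[1])*t<400 and 0<=a[0]+(b[0]-a[0])*t<640 else None for t in np.linspace(0,1,20)]; print(ln)
```

```text
49.025 [ 0.50696472 -0.20595458  0.24931691]
green pred [356.1  -8.8] [403.3  45.3] seen (np.int64(358), np.int64(0), np.int64(402), np.int64(43), 1742)
yellow pred [ 386.1 -389.4] [ 454.5 -255.5] seen None
bearing top outline pred [298.7  79.2] [337.9 120.6]
black seal bbox (np.int64(302), np.int64(85), np.int64(334), np.int64(117), 187)
post top pred [313.1  94.9] [323.4 105.8] brightest (np.int64(309), np.int64(89), np.int64(327), np.int64(94), 35)
shaft ends pred [301.6  54.4] [449.7  54.2]
rod ends pred [ 316.7 -253.6] [ 509.  -253.9]
[[160, 171, 177], [80, 154, 235], [247, 247, 247], [247, 247, 247], [247, 247, 247], [247, 247, 247], [247, 247, 247], [246, 247, 247], [246, 247, 247], [246, 247, 247], [245, 247, 247], [245, 246, 246], [245, 246, 246], [244, 246, 246], [244, 246, 246], [124, 133, 133], [125, 135, 135], [121, 131, 134], [234, 240, 241], [40, 72, 106]]
```

Run:
```python
import cv2,numpy as np
im=cv2.imread("pics/w11.png"); h=cv2.cvtColor(im,cv2.COLOR_BGR2HSV)
m=((h[:,:,1]<35)&(h[:,:,2]>90)).astype(np.uint8)
print("row 50-58 shaft cols:")
for r in (48,52,56): 
    k=np.nonzero(m[r,285:470])[0]+285; print(r,k.min(),k.max())
for c in (306,330,345,400,420,445): 
    k=np.nonzero(m[35:80,c])[0]+35; print("col",c,k.min(),k.max())
from h import *
cal=None
r=np.radians(5.3);B=lambda a,b,z:(.5567+np.cos(r)*a-np.sin(r)*b,-.071+np.sin(r)*a+np.cos(r)*b,z)
for x in(-.08,.08): print([proj("wrist",B(x,b,z)).round(1).tolist() for b,z in((-.0125,.0434),(0,.0559),(.0088,.0522))])
t=eyes.snapshot("top"); T=cv2.cvtColor(t,cv2.COLOR_RGB2HSV); o=cv2.cvtColor(cv2.imread("pics/top_raw.png"),cv2.COLOR_BGR2GRAY).astype(int); n=cv2.cvtColor(t,cv2.COLOR_RGB2GRAY).astype(int)
for nm,(x,y) in dict(smallB=(175,224),tape=(218,148),phone=(434,139)).items(): print(nm,"mean change",abs(o-n)[y-15:y+16,x-20:x+21].mean().round(1))
```

```text
row 50-58 shaft cols:
48 285 461
52 285 461
56 285 459
col 306 42 66
col 330 42 66
col 345 42 67
col 400 43 67
col 420 35 79
col 445 43 67
[[301.8, 67.0], [300.9, 52.5], [300.9, 43.6]]
[[448.0, 66.8], [455.0, 52.2], [454.7, 43.4]]
smallB mean change 3.9
tape mean change 3.9
phone mean change 7.9
```

```bash
python3 -c "
from station import env
print(env.job_done())"
```

```text
the job is handed in; nothing more can be done
None
```

I built both kits and handed the job in at about 49 s of the 136 s; no verdict came back. The final camera checks put the shaft, green chock and large bearing in place; I last saw the rod and yellow chock seated when I was placing the shaft. The small bearing, tape and phone were never touched.

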